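# Find the loose bearing-cap bolt and hold its cap open

## Task

Take the scraper block and wipe all the loose steel chips off the door-shaft plate with it, so that none can get into an open bearing (they are sharp: keep your fingers off them), then stand the block aside. Tap the heads of the three bearing-cap bolts with a fingertip, left, middle, then right as seen from the robot, to find the one that gives. Lift that bolt's cap on its hinge by more than 45 degrees and finish while still holding it up, without disturbing the tin cup or the two freshly painted lamp brackets.

Things in the scene. Friction and masses are not known exactly. Their poses are not given: they have to be found in the camera images.
- carrier: steel plate of a bus door shaft, screwed to the bench. Origin on the bench; x points across it towards the bolts, y along the shaft to the left. It reaches from x = -90 to +100 and y = -145 to +145 mm. Behind its flat front strip a ledge (x > -12 mm, top z = 40 mm) carries three equal bearing blocks at y = +72, 0, -72 mm with a fixed 20 mm shaft (axis x = 37, z = 66). Nothing is higher than z = 96 mm
- strip_center (a point): middle of the plate's flat front strip, on its top, 24 mm above the bench, axes as the carrier's: 78 mm wide (from 39 mm before to 39 mm behind the point, where the ledge rises 16 mm) and 290 mm long; open at the front and at both ends, where chips drop to the bench
- block_center (a point): centre of the loose scraper block: wood with a 16 mm high steel blade along the foot of both broad faces, 70 (its x) x 32 (its y) x 58 mm high (z), about 140 g, standing on the bench to the left of the plate; centre 29 mm above its foot. To be gripped across its thickness, 30 mm over the wood above the blades
- chip_1: thick curled steel chip, about 12 x 22 mm and 8 to 9 mm high, 11 g, lying loose on the front strip; sharp. Origin at its underside
- chip_2: thick curled steel chip, about 12 x 22 mm and 8 to 9 mm high, 11 g, lying loose on the front strip; sharp. Origin at its underside
- chip_3: thick curled steel chip, about 12 x 22 mm and 8 to 9 mm high, 11 g, lying loose on the front strip; sharp. Origin at its underside
- chip_4: thick curled steel chip, about 12 x 22 mm and 8 to 9 mm high, 11 g, lying loose on the front strip; sharp. Origin at its underside
- chip_5: thick curled steel chip, about 12 x 22 mm and 8 to 9 mm high, 11 g, lying loose on the front strip; sharp. Origin at its underside
- bolt_1: left bolt: hex head 20 mm wide, 10 mm high, on the left cap's ear at carrier x = 72 mm. Origin at the middle of the head's top (carrier z = 94 mm, cap shut). A tight bolt does not yield to a fingertip; the loose one sinks 5 mm under about 3 N, stops, and springs back. Which one is loose varies and cannot be seen. The bolt rises with its cap
- cap_1 (a joint): left bearing cap, hinged along the carrier's y at carrier x = 4, z = 66 mm, beside the strip. 0 rad is shut; it grows as the bolt side rises and swings over towards the strip; stop at 1.25 rad. About 0.2 kg; falls shut by itself. A cap with a tight bolt cannot be opened
- cap_1_ear (a point): middle of the free end of the left cap's ear, 83 mm from the hinge; grip it here from above. Ear: 36 mm wide (y), 11 mm thick (z = 66 to 77 mm when shut), x = 57 to 97 mm. The block below is 28 mm wide, its 44 mm wide foot ends at z = 48 mm. The bolt's axis is 15 mm nearer the hinge, its top 22 mm above the point. The ear may pivot between the fingers as it rises
- bolt_2: middle bolt: hex head 20 mm wide, 10 mm high, on the middle cap's ear at carrier x = 72 mm. Origin at the middle of the head's top (carrier z = 94 mm, cap shut). A tight bolt does not yield to a fingertip; the loose one sinks 5 mm under about 3 N, stops, and springs back. Which one is loose varies and cannot be seen. The bolt rises with its cap
- cap_2 (a joint): middle bearing cap, hinged along the carrier's y at carrier x = 4, z = 66 mm, beside the strip. 0 rad is shut; it grows as the bolt side rises and swings over towards the strip; stop at 1.25 rad. About 0.2 kg; falls shut by itself. A cap with a tight bolt cannot be opened
- cap_2_ear (a point): middle of the free end of the middle cap's ear, 83 mm from the hinge; grip it here from above. Ear: 36 mm wide (y), 11 mm thick (z = 66 to 77 mm when shut), x = 57 to 97 mm. The block below is 28 mm wide, its 44 mm wide foot ends at z = 48 mm. The bolt's axis is 15 mm nearer the hinge, its top 22 mm above the point. The ear may pivot between the fingers as it rises
- bolt_3: right bolt: hex head 20 mm wide, 10 mm high, on the right cap's ear at carrier x = 72 mm. Origin at the middle of the head's top (carrier z = 94 mm, cap shut). A tight bolt does not yield to a fingertip; the loose one sinks 5 mm under about 3 N, stops, and springs back. Which one is loose varies and cannot be seen. The bolt rises with its cap
- cap_3 (a joint): right bearing cap, hinged along the carrier's y at carrier x = 4, z = 66 mm, beside the strip. 0 rad is shut; it grows as the bolt side rises and swings over towards the strip; stop at 1.25 rad. About 0.2 kg; falls shut by itself. A cap with a tight bolt cannot be opened
- cap_3_ear (a point): middle of the free end of the right cap's ear, 83 mm from the hinge; grip it here from above. Ear: 36 mm wide (y), 11 mm thick (z = 66 to 77 mm when shut), x = 57 to 97 mm. The block below is 28 mm wide, its 44 mm wide foot ends at z = 48 mm. The bolt's axis is 15 mm nearer the hinge, its top 22 mm above the point. The ear may pivot between the fingers as it rises
- parts_cup: bystander: open tin parts cup, 76 mm wide, 61 mm high, on the bench at the left; leave it alone
- lamp_bracket_1: bystander: black folded lamp bracket, freshly painted, 53 x 87 x 34 mm, on the bench at the right; leave it alone
- lamp_bracket_2: bystander: black folded lamp bracket, freshly painted, 53 x 87 x 34 mm, on the bench at the right; leave it alone
Not all that is in view belongs to the job. Of the things that look like the part that bears block_center, the largest one is meant.

How it is judged:
On the way, in this order (a step that is already met when the one before it is completed fails the run):
1. a chip is pushed by the scraper block held in the fingers (contact force between the fingers and scraper_block above 1 N and (contact force between scraper_block and chip_1 above 0.02 N or contact force between scraper_block and chip_2 above 0.02 N or contact force between scraper_block and chip_3 above 0.02 N or contact force between scraper_block and chip_4 above 0.02 N or contact force between scraper_block and chip_5 above 0.02 N)).
2. all five chips are off the plate (height (world z) of each of chip_1, chip_2, chip_3, chip_4, chip_5 below 0.018 m and (x of chip_1 in the frame of carrier below -0.088 m or x of chip_1 in the frame of carrier above 0.098 m or y of chip_1 in the frame of carrier below -0.143 m or y of chip_1 in the frame of carrier above 0.143 m) and (x of chip_2 in the frame of carrier below -0.088 m or x of chip_2 in the frame of carrier above 0.098 m or y of chip_2 in the frame of carrier below -0.143 m or y of chip_2 in the frame of carrier above 0.143 m) and (x of chip_3 in the frame of carrier below -0.088 m or x of chip_3 in the frame of carrier above 0.098 m or y of chip_3 in the frame of carrier below -0.143 m or y of chip_3 in the frame of carrier above 0.143 m) and (x of chip_4 in the frame of carrier below -0.088 m or x of chip_4 in the frame of carrier above 0.098 m or y of chip_4 in the frame of carrier below -0.143 m or y of chip_4 in the frame of carrier above 0.143 m) and (x of chip_5 in the frame of carrier below -0.088 m or x of chip_5 in the frame of carrier above 0.098 m or y of chip_5 in the frame of carrier below -0.143 m or y of chip_5 in the frame of carrier above 0.143 m)), for 0.1 s.
3. the left bolt head is tapped with a finger (contact force between the fingers and bolt_1 above 1 N).
4. the middle bolt head is tapped with a finger (contact force between the fingers and bolt_2 above 1 N).
5. the right bolt head is tapped with a finger (contact force between the fingers and bolt_3 above 1 N).
6. the loose bolt's cap is lifted more than 45 degrees and held (((value of joint cap_1 above 0.75 rad and contact force between the fingers and cap_1 above 0.3 N and value of joint each of cap_2, cap_3 below 0.1 rad) or (value of joint cap_2 above 0.75 rad and contact force between the fingers and cap_2 above 0.3 N and value of joint each of cap_1, cap_3 below 0.1 rad) or (value of joint cap_3 above 0.75 rad and contact force between the fingers and cap_3 above 0.3 N and value of joint each of cap_1, cap_2 below 0.1 rad))), for 0.3 s.
At the end, for the whole second after the job is handed in: the fingers hold the loose bolt's cap raised by at least 0.75 rad (43 degrees), the other two caps are shut, all five chips lie on the bench outside the plate's outline, and the scraper block stands upright, let go, on the bench or the plate (all of step 2 and ((value of joint cap_1 above 0.75 rad and contact force between the fingers and cap_1 above 0.3 N and value of joint each of cap_2, cap_3 below 0.1 rad) or (value of joint cap_2 above 0.75 rad and contact force between the fingers and cap_2 above 0.3 N and value of joint each of cap_1, cap_3 below 0.1 rad) or (value of joint cap_3 above 0.75 rad and contact force between the fingers and cap_3 above 0.3 N and value of joint each of cap_1, cap_2 below 0.1 rad)) and not (contact force between the fingers and scraper_block above 0.1 N) and linear speed of scraper_block below 0.02 m/s and angle between block_center's own z axis and vertical below 0.2 rad and height (world z) of block_center below 0.075 m); the arm keeps its last pose, push and grip.
It fails at once if a chip is touched with the fingers (contact force between the fingers and chip_1 above 1 N or contact force between the fingers and chip_2 above 1 N or contact force between the fingers and chip_3 above 1 N or contact force between the fingers and chip_4 above 1 N or contact force between the fingers and chip_5 above 1 N).
It fails at once if a bystander is moved by more than 30 mm (distance of any of parts_cup, lamp_bracket_1, lamp_bracket_2 from where it was at the start of the episode above 0.03 m).
It also fails if it takes over 69 s, if anything falls off the work surface, if the arm or the gripper's body presses on something with over 40 N, if the wrist force passes 120 N, or if a joint passes its speed limit or range.

## Robot

A 6-joint arm with a two-finger parallel gripper is mounted at the origin on a cart in front of the work surface, level with it; the furniture and walls round the work are solid. World frame = base frame: x ahead of the robot, y to its left, z up, the work surface at z = 0. Lengths are in m, angles in rad, forces in N, time in s.
With the tool pointing down it reaches from about 0.35 to 0.775 m from the base axis. Payload 5.5 kg.
Tool frame: the origin (TCP) lies at the very end of the fingers, on their centre line; the grasp point (between the pads) lies hold_point_z behind it (hold_point_z is the distance from the TCP to the grasp point, in m); x points along the fingers, y is the direction in which the jaws open and shut, and the axes are right-handed (so a half turn about x gives the same grasp; the last joint's range is limited). The gripper opens to 85 mm and grips with 20 to 120 N. Pads are 22 mm wide; open, the fingers measure 114 mm over their backs; the gripper's body (76 mm by 85 mm) begins 54 mm behind the grasp point. The pads swing forward as they close: fully open they stand 13 mm farther back than shut.
Start: joints at [1.111, 0.313, 0.046, 1.304, 0, 1.431], TCP at [0.181, 0.546, 0.231] pointing down, gripper open.
Joint ranges: [-2.76, 2.76], [-0.86, 1.69], [-1.03, 1.26], [-2.2, 2.34], [-1.47, 1.5], [-3.14, 3.14]. Speed limits (rad/s): [2.57, 2.57, 3.14, 3.14, 3.14, 3.14].

## Interface

Orientations are given as a unit quaternion [w, x, y, z].
In Python, from workcell import * gives the robot as it stands. The module is installed in compiled form; this text tells all that it offers.
- The arm moves only by the tool step_arm, never from a script. Its argument "targets" is a list of rows, each a list of 3 entries, a list of its own where there are three numbers: the turn, a rotation vector about the tool's x, y, z in degrees, then the shift along the tool's x, y, z in cm, then the finger opening in cm, from 0 to 8.54. A call has exactly 10 rows; each row shifts and turns the commanded pose from where the row before left it, along the tool's axes as they then stand; what a row does not reach is not made up. A row lasts 1/10 s, in which the tool goes at most 50 mm and 8.59 degrees, less where a joint would pass 70% of its speed; a pose out of reach is approached as far as the arm can. A call with a gripper value outside its range is refused whole. The fingers move at their own pace and stop on an object; "force" is the grip in N (left out, the last holds). Time passes only in rows, so rows that do not move let the fingers close, or fill a call up. It gives the time, the measured TCP pose, the force and the opening at its end, in the units of the state.
- get_state(): the state, without advancing time (a new reading comes with each control period).
- read_camera(name): name is "side" or "top"; returns the picture (420x560x3 uint8, red, green, blue); there is no depth.
- camera_model(name): a dict with "fx", "fy", "cx", "cy" (pixels), "xyz" and "rotation" of the camera in the world. Camera axes: x right, y down, z forward; pixel columns grow to the right and rows downward; lengths in m; the calibration is good to about 2 mm. A picture is of the moment at which its call begins. camera_model takes no time and is no camera call.
- hand_in(): hands the job in, once; it reports no verdict.
Trained networks look in the newest picture that a camera, given by its name, has taken for a name from the list of things; names that differ only in an ending like _2 or _b are one class to them, and where a whole thing is asked for, a point or a joint stands for the part that bears it (a point fixed in the world has none). Each returns a list of dicts, best first, with "p" (0 to 1); they miss things now and then, are a little off and sometimes report something else, mostly with a low value. They report only what shows in the picture. A call takes as long as a camera call. They do not tell look-alikes from the thing itself.
- find_in(camera, label): "extent" ([left, top, width, height] in pixels, round what is visible of it).
- silhouettes(camera, label): "mask" (420x560 bool, what is visible of it) and "extent" ([left, top, width, height] in pixels, round what is visible of it).
The state is a dict: "clock": time; "joint_pos": joint angles; "qvel": joint speeds; "tau": joint torques, N m; "tcp_pos": TCP position; "orientation": TCP orientation; "wrist_force": force on the tool from outside, world axes, zero at the start; "ft_torque": the same for the moment, N m; "finger_gap": finger opening in m.
Only numpy, scipy, OpenCV 4.12 (cv2) and the standard library are available. Lean on these libraries where they do the work, as an engineer would, in place of code of your own. Each camera call takes 0.05 s, during which the arm holds its last target.

## Working session

There is one attempt and no reset: what is moved stays moved. The work goes in short steps, Python scripts to look and compute and a tool call to move; the robot and the scene stay as the last step left them, time stands still between calls to the robot, and variables do not carry over. Pictures are saved under pics/ and viewed, and the job is handed in when it is done.

Besides the shell and the picture viewer there is one more tool, called after "Request:" in YAML: its name, and indented under it one key for each argument. step_arm: Moves the arm, as the interface text tells. Its arguments: {"type":"object","properties":{"targets":{"type":"array","items":{"type":"array"}},"force":{"type":"number"}},"required":["targets"]}

```bash
mkdir -p pics; ls; python3 - <<'E'
from workcell import *
import cv2, numpy as np
s=get_state()
for k,v in s.items(): print(k,np.round(v,4))
for n in ("side","top"):
    m=camera_model(n); print(n,{k:np.round(v,4).tolist() for k,v in m.items()})
    im=read_camera(n); cv2.imwrite(f"pics/{n}0.png",im[:,:,::-1])
E
```

```text
pics
clock 0.0
joint_pos [1.1114 0.314  0.045  1.3036 0.     1.4312]
qvel [-0.0012  0.0003  0.0013 -0.0009  0.0002 -0.0003]
tau [-9.00000e-04 -4.80622e+01  2.98537e+01  1.93000e-02 -4.00000e-04
  0.00000e+00]
tcp_pos [0.1805 0.5454 0.2304]
orientation [ 0.6979  0.112   0.6983 -0.1132]
wrist_force [-0.3709 -0.5064  0.3654]
ft_torque [-0.0248 -0.0034 -0.0109]
finger_gap 0.0854
side {'fx': 473.9037, 'fy': 473.9037, 'cx': 284.275, 'cy': 220.6473, 'xyz': [-0.2072, -1.0309, 0.7706], 'rotation': [-0.4885, 0.817, -0.2579, 0.1655]}
top {'fx': 515.9823, 'fy': 515.9823, 'cx': 272.8428, 'cy': 215.0675, 'xyz': [0.3132, 0.0002, 1.3626], 'rotation': [0.0751, -0.7022, 0.7054, -0.0603]}
```

View pics/side0.png

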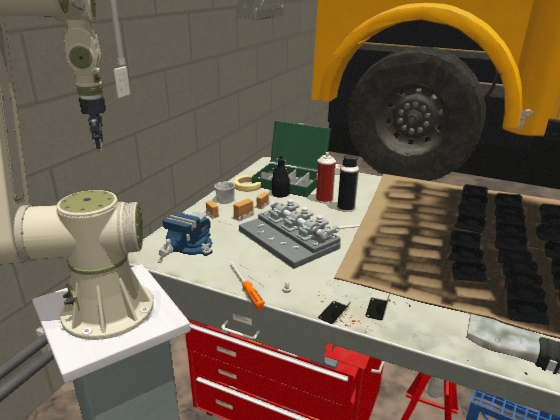

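View pics/top0.png

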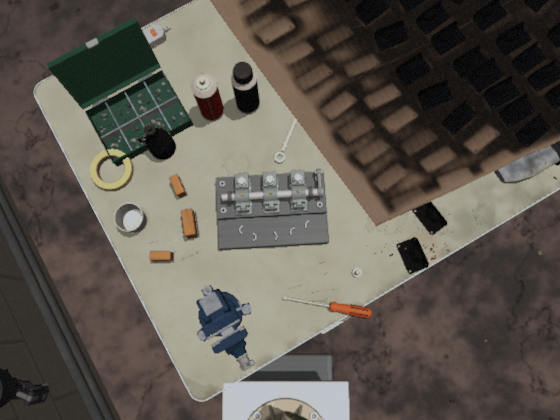

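Top view: the plate is around (272,210) with 5 chips on the strip at v≈230. The orange blocks are at (178,186), (189,223) and (161,256), and the one at (189,223) looks largest. The cup is at (130,218) and the brackets are at (412,255) and (430,217).

```bash
cat > h.py <<'E'
from workcell import *
import cv2, numpy as np
from scipy.spatial.transform import Rotation as R
def q2R(q): return R.from_quat([q[1],q[2],q[3],q[0]]).as_matrix()
def ray(n,u,v):
    m=camera_model(n); d=q2R(m['rotation'])@np.array([(u-m['cx'])/m['fx'],(v-m['cy'])/m['fy'],1.]); return np.array(m['xyz']),d
def onz(n,u,v,z):
    p,d=ray(n,u,v); return p+d*(z-p[2])/d[2]
def proj(n,P):
    m=camera_model(n); c=(np.atleast_2d(P)-np.array(m['xyz']))@q2R(m['rotation'])
    return np.c_[m['fx']*c[:,0]/c[:,2]+m['cx'],m['fy']*c[:,1]/c[:,2]+m['cy']]
def crop(n,im,x0,y0,x1,y1,s,name):
    c=cv2.resize(im[y0:y1,x0:x1,::-1],None,fx=s,fy=s,interpolation=cv2.INTER_CUBIC); cv2.imwrite('pics/'+name+'.png',c)
E
python3 - <<'E'
from h import *
for n in ("top","side"):
    im=read_camera(n)
    if n=="top": crop(n,im,150,150,340,270,4,"topcrop")
    else: crop(n,im,190,170,350,270,5,"sidecrop")
    np.save(n+".npy",im)
    for l in ["carrier","block_center","chip_1","bolt_1","parts_cup","lamp_bracket_1"]:
        r=silhouettes(n,l)
        print(n,l,[(round(x['p'],2),np.round(x['extent'],1).tolist()) for x in r])
        np.save(f"m_{n}_{l}.npy",np.array([x['mask'] for x in r]))
print(get_state()['clock'])
E
```

```text
top carrier [(0.64, [217.7, 168.5, 112.1, 82.8])]
top block_center [(0.79, [150.7, 251.2, 26.0, 14.5]), (0.78, [180.1, 210.4, 19.5, 29.7]), (0.71, [166.9, 174.5, 22.2, 25.4])]
top chip_1 [(0.48, [235.0, 175.7, 15.5, 39.7])]
top bolt_1 [(0.41, [235.4, 177.7, 9.7, 9.6])]
top parts_cup [(0.74, [115.7, 204.1, 32.5, 27.8]), (0.28, [231.6, 175.1, 17.2, 31.6])]
top lamp_bracket_1 [(0.88, [397.1, 237.1, 30.9, 37.4]), (0.83, [414.6, 200.1, 30.2, 32.1])]
side carrier [(0.75, [319.6, 299.0, 33.5, 25.4]), (0.64, [238.0, 199.3, 103.4, 68.8]), (0.5, [365.1, 298.0, 27.5, 22.6])]
side block_center [(0.74, [233.2, 199.4, 19.1, 18.7]), (0.67, [256.0, 194.3, 14.8, 14.0])]
side chip_1 [(0.73, [365.8, 299.4, 23.2, 18.8])]
side bolt_1 []
side parts_cup [(0.81, [215.9, 183.1, 21.5, 18.8]), (0.54, [272.5, 196.9, 25.6, 19.7])]
side lamp_bracket_1 [(0.61, [321.9, 298.7, 24.9, 26.3]), (0.58, [366.2, 302.0, 22.4, 17.8]), (0.53, [271.1, 197.5, 26.1, 15.8])]
0.8
```

View pics/topcrop.png

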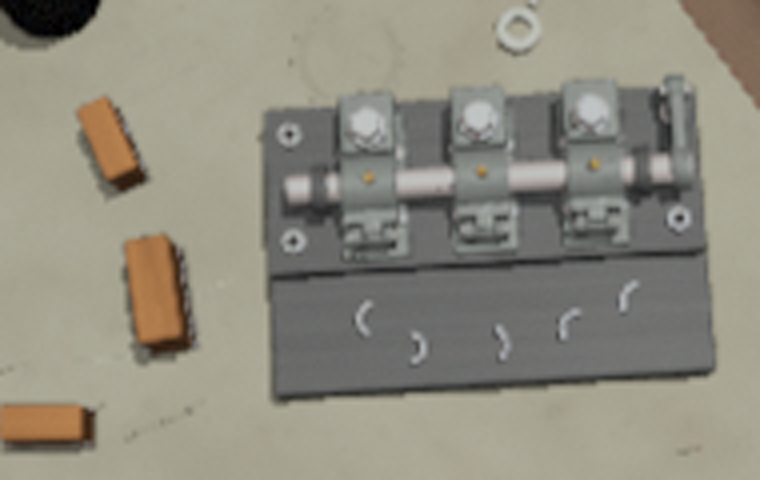

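View pics/sidecrop.png

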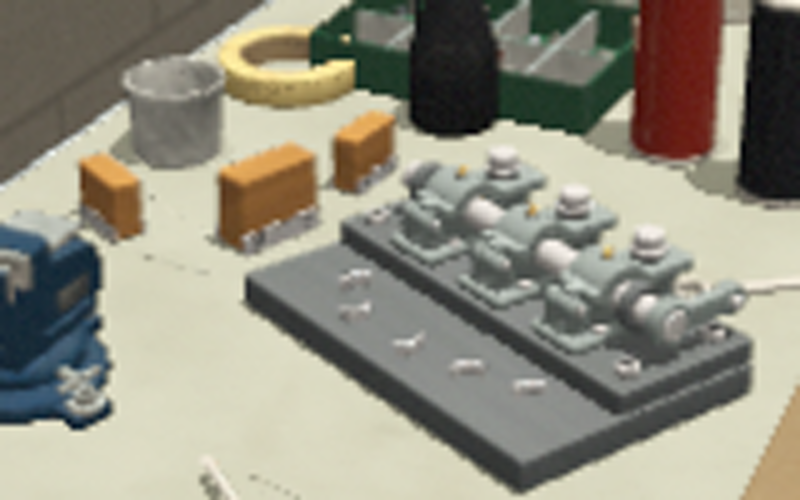

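The middle orange block, at crop (155,290) → top (189,223), is clearly the largest, so it is the scraper. The others at (178,186) and (161,256) are smaller look-alikes. Next I'll fit the carrier and block poses.

```bash
cat > fit.py <<'E'
from h import *
from scipy.optimize import least_squares
def c2w(P,c):
    P=np.atleast_2d(P); a=c[2]; 
    return np.c_[c[0]+np.cos(a)*P[:,0]-np.sin(a)*P[:,1],c[1]+np.sin(a)*P[:,0]+np.cos(a)*P[:,1],P[:,2]]
E
cat > fit1.py <<'E'
from fit import *
# front left/right, ledge front l/r, back l/r, bolts
M=np.array([[-90,145,24],[-90,-145,24],[-12,145,40],[-12,-145,40],[100,145,40],[100,-145,40],[72,72,94],[72,0,94],[72,-72,94]])/1e3
px=np.array([[275,395],[713,371],[268,275],[706,250],[265,110],[694,88],[366,122],[478,116],[592,110]])/4+150
px-=0.0
f=lambda c:(proj("top",c2w(M,c))-px).ravel()
r=least_squares(f,[0.45,0,0]); print(np.round(r.x,4),np.round(r.fun.reshape(-1,2),1).tolist())
np.save("carrier.npy",r.x)
# side check
im=np.load("side.npy").copy(); big=cv2.resize(im[170:270,190:350,::-1],None,fx=5,fy=5)
for p in proj("side",c2w(M,r.x)): cv2.circle(big,tuple(int(x) for x in (p-[190,170])*5),4,(0,0,255),1)
# block: from top face corners in crop
b=np.array([[126,240],[168,236],[186,340],[140,347]])/4+150
bp=np.array([onz("top",*p,0.058) for p in b]); print(np.round(bp,4).tolist(),np.round(bp.mean(0),4))
d=[np.linalg.norm(bp[i]-bp[(i+1)%4]) for i in range(4)];print(np.round(d,4))
from scipy.optimize import least_squares
BM=np.array([[35,16,58],[35,-16,58],[-35,-16,58],[-35,16,58]])/1e3
g=lambda c:(proj("top",c2w(BM,c))-b).ravel()
rb=least_squares(g,[bp[:,0].mean(),bp[:,1].mean(),0]);print("block",np.round(rb.x,4),np.round(rb.fun,1).tolist())
np.save("block.npy",rb.x)
BA=np.vstack([BM,BM*[1,1,0]])
for p in proj("side",c2w(BA,rb.x)): cv2.circle(big,tuple(int(x) for x in (p-[190,170])*5),4,(255,0,0),1)
cv2.imwrite("pics/sidefit.png",big)
t=np.load("top.npy"); big=cv2.resize(t[150:270,150:340,::-1],None,fx=4,fy=4)
for p in np.vstack([proj("top",c2w(M,r.x)),proj("top",c2w(BA,rb.x))]): cv2.circle(big,tuple(int(x) for x in (p-150)*4),4,(0,0,255),1)
cv2.imwrite("pics/topfit.png",big)
# chips
ch=np.array([[364,319],[419,348],[503,343],[569,324],[629,297]])/4+150
c=r.x
for p in ch:
    w=onz("top",*p,0.028); dx=w[:2]-c[:2]; a=c[2]
    print("chip w",np.round(w,3),"carrier",np.round([np.cos(a)*dx[0]+np.sin(a)*dx[1],-np.sin(a)*dx[0]+np.cos(a)*dx[1]],3))
for n,z in (("parts_cup",.06),("lamp_bracket_1",.03)):
    for m in np.load(f"m_top_{n}.npy"):
        v,u=np.nonzero(m); print(n,np.round(onz("top",u.mean(),v.mean(),z),3))
E
python3 fit1.py
```

```text
[0.5807 0.0311 0.048 ] [[-0.7, 0.2], [0.7, 0.3], [-0.6, -0.2], [0.8, 0.1], [-1.1, -0.3], [0.8, -0.8], [-0.1, 0.2], [0.1, 0.1], [-0.0, 0.1]]
[[0.5815, 0.2641, 0.058], [0.584, 0.2369, 0.058], [0.5158, 0.2234, 0.058], [0.5114, 0.2529, 0.058]] [0.5482 0.2444 0.058 ]
[0.0273 0.0695 0.0298 0.071 ]
block [0.5482 0.2443 0.1674] [-0.7, 0.6, 1.0, -0.5, 0.3, -0.2, -0.5, 0.2]
chip w [0.534 0.112 0.028] carrier [-0.043  0.083]
chip w [0.514 0.076 0.028] carrier [-0.064  0.048]
chip w [0.517 0.021 0.028] carrier [-0.064 -0.007]
chip w [ 0.53  -0.023  0.028] carrier [-0.054 -0.051]
chip w [ 0.547 -0.062  0.028] carrier [-0.038 -0.092]
parts_cup [0.561 0.398 0.06 ]
parts_cup [0.632 0.109 0.06 ]
lamp_bracket_1 [ 0.464 -0.33   0.03 ]
lamp_bracket_1 [ 0.563 -0.381  0.03 ]
```

View pics/topfit.png

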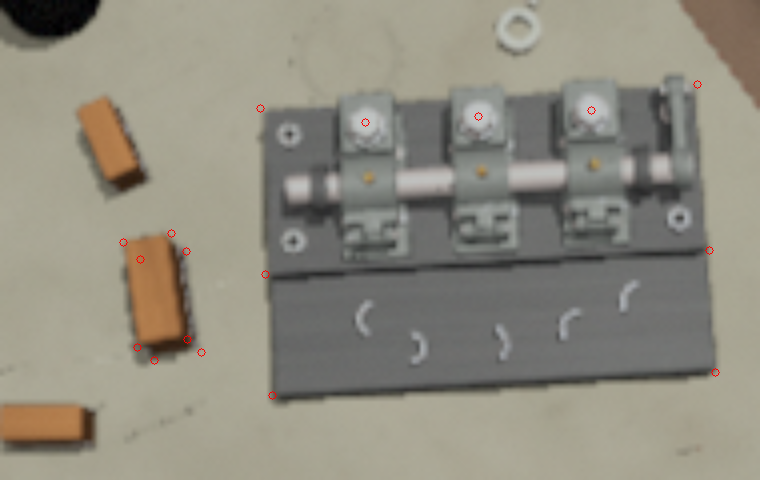

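View pics/sidefit.png

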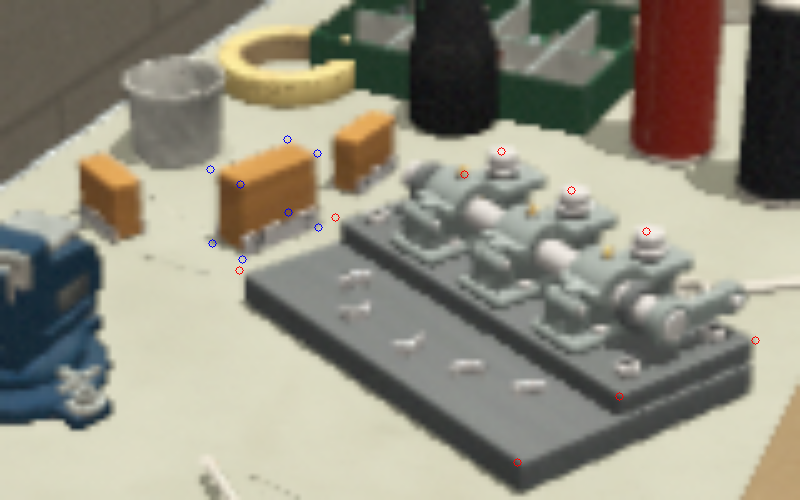

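Block fit disagrees in the side view: it looks shorter than 58 mm. I'll check the sizes of all three blocks with enlarged crops.

```bash
python3 - <<'E'
from h import *
im=np.load("side.npy"); a=cv2.resize(im[185:230,200:280,::-1],None,fx=9,fy=9,interpolation=cv2.INTER_CUBIC); cv2.imwrite("pics/sblk.png",a)
im=np.load("top.npy"); a=cv2.resize(im[165:270,145:225,::-1],None,fx=5.7,fy=5.7,interpolation=cv2.INTER_CUBIC); cv2.imwrite("pics/tblk.png",a)
E
```

```text
(no output)
```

View pics/sblk.png

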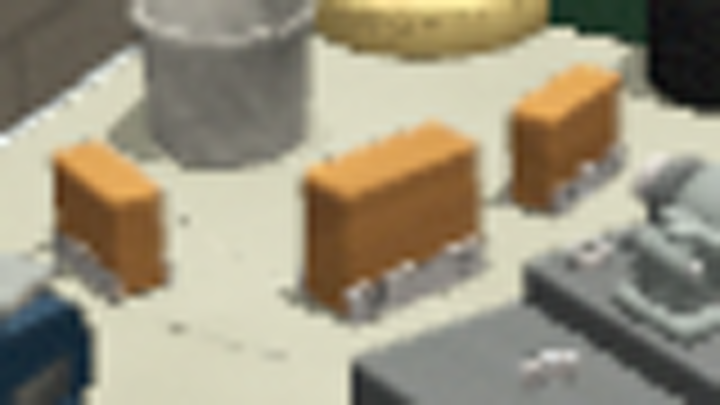

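View pics/tblk.png

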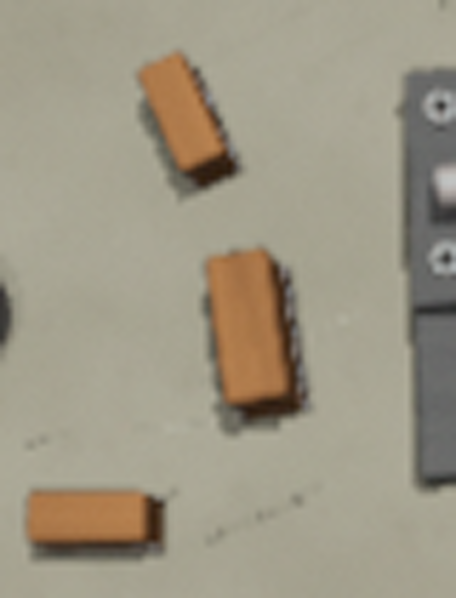

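```bash
python3 - <<'E'
from fit import *
tp=np.array([[207,260],[268,248],[297,393],[228,408]])/5.7+[145,165]  # +x+y, +x-y, -x-y, -x+y
sp=np.array([[435,123],[480,147],[347,197],[307,178],[482,265],[352,320],[303,292]])/9+[200,185]
S=np.array([[1,1,1],[1,-1,1],[-1,-1,1],[-1,1,1],[1,-1,0],[-1,-1,0],[-1,1,0]])
def f(c,dims=None,split=False):
    L,W,H=dims if dims is not None else c[3:6]
    M=S*np.array([L/2,W/2,H]); 
    t=proj("top",c2w(M[:4],c))-tp; s=proj("side",c2w(M,c))-sp
    return np.r_[t.ravel(),s.ravel()]
r=least_squares(f,[.548,.244,.17,.07,.032,.058]); print(np.round(r.x,4),np.round(r.fun,1).tolist())
r=least_squares(lambda c:f(c,(.07,.03,.058)),[.548,.244,.17]); print(np.round(r.x,4),np.round(r.fun,1).tolist())
# side camera alone, 3-d dims free
r=least_squares(lambda c:f(c)[8:],[.548,.244,.17,.07,.032,.058]); print('side',np.round(r.x,4))
# plate check: side z test: front-left bottom/top corner  (247,278)->bottom (247,300) /5
for p in ([247,278],[247,302],[522,465],[522,490]): print(np.round([onz("side",p[0]/5+190,p[1]/5+170,z) for z in (0,.024)],4).tolist())
E
```

```text
[0.5506 0.2451 0.1863 0.0681 0.0287 0.0542] [-0.1, -0.3, 0.1, -0.2, -0.8, -0.3, 0.3, -0.8, -0.5, 0.1, 0.0, -0.0, 0.1, 0.5, -1.0, -0.1, 0.0, 0.7, 0.0, 0.9, -0.0, 1.2]
[0.5498 0.2439 0.1915] [-0.3, -0.5, 0.4, -0.6, -0.2, 0.1, 0.4, -0.3, -0.5, -0.8, 0.3, -0.9, 0.1, -0.2, -1.4, -0.8, 0.3, 0.8, -0.1, 1.3, -0.4, 1.5]
side [0.5547 0.2504 0.1589 0.067  0.027  0.0515]
[[0.5052, 0.1984, 0.0], [0.483, 0.1601, 0.024]]
[[0.488, 0.1696, 0.0], [0.4663, 0.1322, 0.024]]
[[0.5211, -0.0924, 0.0], [0.4984, -0.1216, 0.024]]
[[0.5051, -0.1139, 0.0], [0.4829, -0.1424, 0.024]]
```

```bash
cat >> fit.py <<'E'
def go(target,yawdeg=None,s=None):
    """cm along tool axes to go to world point (TCP) ; turn about tool x in deg so that tool y has heading yawdeg (mod 180)"""
    s=s or get_state(); A=q2R(s['orientation'])
    d=A.T@(np.array(target)-s['tcp_pos'])*100
    print("clock",round(s['clock'],2),"tcp",np.round(s['tcp_pos'],4),"gap",round(s['finger_gap'],4),"F",np.round(s['wrist_force'],1))
    print("tool axes x,y,z world:",np.round(A.T,3).tolist())
    h=np.degrees(np.arctan2(A[1,1],A[0,1])); print("tool y heading",round(h,2))
    if yawdeg is not None:
        t=(yawdeg-h+90)%180-90; print("turn about tool x (x down):",round(-t,2)); 
        # shift after the turn
        A2=A@R.from_rotvec([np.radians(-t),0,0]).as_matrix(); print("shift in turned axes",np.round(A2.T@(np.array(target)-s['tcp_pos'])*100,2))
    print("shift in present axes cm",np.round(d,2))
E
python3 - <<'E'
import workcell; print([n for n in dir(workcell) if n[0]!='_'])
print({k:v for k,v in vars(workcell).items() if isinstance(v,(int,float,str)) and k[0]!='_'})
from fit import *
go([.549,.244,.20],90+np.degrees(.18))
E
```

```text
['MotionError', 'camera_model', 'find_in', 'get_state', 'hand_in', 'hold_point_z', 'read_camera', 'silhouettes']
{'hold_point_z': 0.0187}
clock 0.8 tcp [0.1808 0.5459 0.2314] gap 0.0854 F [ 0.1  0.1 -1. ]
tool axes x,y,z world: [[0.0, 0.0, -1.0], [0.314, 0.949, 0.0], [0.949, -0.314, 0.0]]
tool y heading 71.68
turn about tool x (x down): -28.64
shift in turned axes [  3.13 -36.3   30.82]
shift in present axes cm [  3.13 -17.09  44.45]
```

Request:
step_arm:
  targets:
    - [[-7.16, 0, 0], [0, 0, 0], 8.5]
    - [[-7.16, 0, 0], [0, 0, 0], 8.5]
    - [[-7.16, 0, 0], [0, 0, 0], 8.5]
    - [[-7.16, 0, 0], [0, 0, 0], 8.5]
    - [[0, 0, 0], [0, -3.3, 2.8], 8.5]
    - [[0, 0, 0], [0, -3.3, 2.8], 8.5]
    - [[0, 0, 0], [0, -3.3, 2.8], 8.5]
    - [[0, 0, 0], [0, -3.3, 2.8], 8.5]
    - [[0, 0, 0], [0, -3.3, 2.8], 8.5]
    - [[0, 0, 0], [0, -3.3, 2.8], 8.5]
  force: 60

```text
clock: 1.8
tcp_pos: [0.3827, 0.38, 0.2315]
orientation: [0.704, -0.063, 0.704, 0.064]
wrist_force: [0.7, 0.4, 0.3]
finger_gap: 0.0849
```

```bash
python3 -c "
from fit import *
go([.549,.244,.15],90+np.degrees(.18))"
```

```text
clock 1.8 tcp [0.3827 0.38   0.2315] gap 0.0849 F [0.7 0.4 0.3]
tool axes x,y,z world: [[0.001, 0.0, -1.0], [-0.179, 0.984, 0.0], [0.984, 0.179, 0.001]]
tool y heading 100.33
turn about tool x (x down): 0.01
shift in turned axes [  8.15 -16.36  13.92]
shift in present axes cm [  8.15 -16.36  13.92]
```

Request:
step_arm:
  targets:
    - [[0, 0, 0], [0, -3.3, 2.8], 8.5]
    - [[0, 0, 0], [0, -3.3, 2.8], 8.5]
    - [[0, 0, 0], [0, -3.3, 2.8], 8.5]
    - [[0, 0, 0], [1.5, -3.3, 2.8], 8.5]
    - [[0, 0, 0], [1.5, -3.16, 2.72], 8.5]
    - [[0, 0, 0], [1.7, 0, 0], 8.5]
    - [[0, 0, 0], [1.7, 0, 0], 8.5]
    - [[0, 0, 0], [1.7, 0, 0], 8.5]
    - [[0, 0, 0], [0, 0, 0], 8.5]
    - [[0, 0, 0], [0, 0, 0], 8.5]

```text
clock: 2.8
tcp_pos: [0.5476, 0.2451, 0.1505]
orientation: [0.704, -0.064, 0.704, 0.064]
wrist_force: [0.2, -0.5, 1.3]
finger_gap: 0.0847
```

```bash
python3 -c "
from fit import *
go([.549,.244,.024],90+np.degrees(.18))
t=read_camera('top'); crop('t',t,150,165,230,255,6,'t2'); s=read_camera('side'); crop('s',s,200,130,300,230,6,'s2')
p=get_state()['tcp_pos']; print(proj('top',p),proj('side',p))
"
```

```text
clock 2.8 tcp [0.5476 0.2451 0.1505] gap 0.0847 F [ 0.2 -0.5  1.3]
tool axes x,y,z world: [[-0.001, -0.0, -1.0], [-0.179, 0.984, 0.0], [0.984, 0.179, -0.001]]
tool y heading 100.32
turn about tool x (x down): 0.0
shift in turned axes [12.65 -0.14  0.12]
shift in present axes cm [12.65 -0.14  0.12]
[[181.20480941 215.68572448]] [[242.0854887  177.06037344]]
```

View pics/t2.png

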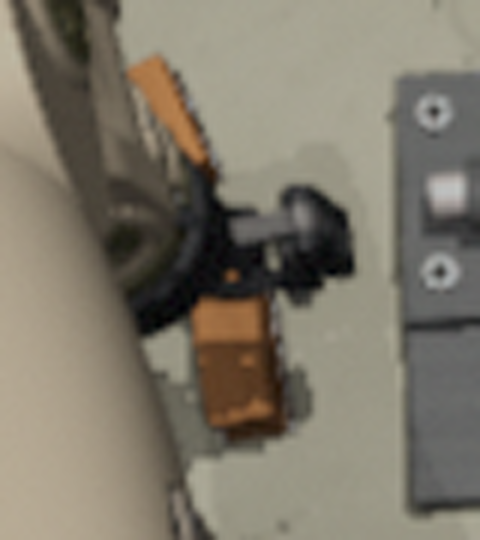

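View pics/s2.png

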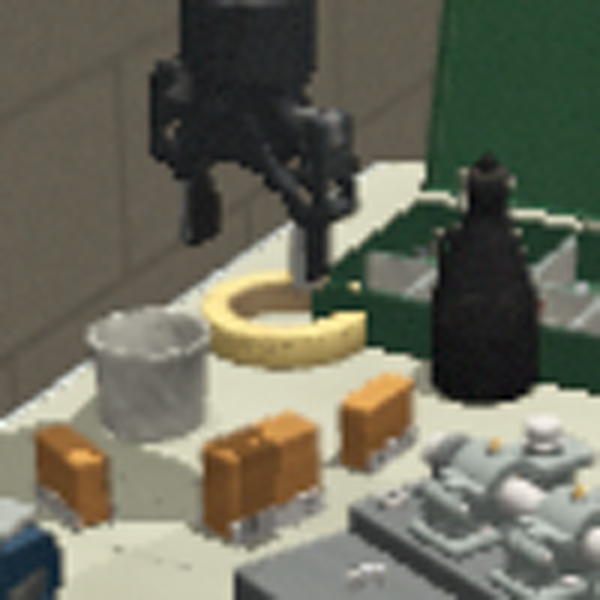

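The fingertips straddle the block: side-view tips at (233,170) and (252,177), midpoint close to the projected TCP. Descending and gripping.

Request:
step_arm:
  targets:
    - [[0, 0, 0], [3, -0.14, 0.12], 8.5]
    - [[0, 0, 0], [3, 0, 0], 8.5]
    - [[0, 0, 0], [3, 0, 0], 8.5]
    - [[0, 0, 0], [2, 0, 0], 8.5]
    - [[0, 0, 0], [1.65, 0, 0], 8.5]
    - [[0, 0, 0], [0, 0, 0], 8.5]
    - [[0, 0, 0], [0, 0, 0], 2.4]
    - [[0, 0, 0], [0, 0, 0], 2.4]
    - [[0, 0, 0], [0, 0, 0], 2.4]
    - [[0, 0, 0], [0, 0, 0], 2.4]
  force: 60

```text
clock: 3.9
tcp_pos: [0.5501, 0.2445, 0.0252]
orientation: [0.705, -0.063, 0.703, 0.064]
wrist_force: [-0.6, -1.3, 4.1]
finger_gap: 0.0294
```

Request:
step_arm:
  targets:
    - [[0, 0, 0], [0, 0, 0], 2.4]
    - [[0, 0, 0], [0, 0, 0], 2.4]
    - [[0, 0, 0], [-1, 0, 0], 2.4]
    - [[0, 0, 0], [-1, 0, 0], 2.4]
    - [[0, 0, 0], [-2, 0, 0], 2.4]
    - [[0, 0, 0], [-2, 0, 0], 2.4]
    - [[0, 0, 0], [-2, 0, 0], 2.4]
    - [[0, 0, 0], [0, 0, 0], 2.4]
    - [[0, 0, 0], [0, 0, 0], 2.4]
    - [[0, 0, 0], [0, 0, 0], 2.4]

```text
clock: 4.9
tcp_pos: [0.5484, 0.2437, 0.1027]
orientation: [0.704, -0.064, 0.705, 0.063]
wrist_force: [0.2, -0.4, -1.2]
finger_gap: 0.0295
```

```bash
python3 -c "
from fit import *
c=np.load('carrier.npy'); print(c, c2w(np.array([[-.053,.170,.05]]),c))
p=c2w(np.array([[-.053,.172,.024+.024+.06]]),c)[0]
go(p,90+np.degrees(c[2]))
s=read_camera('side'); crop('s',s,200,130,300,230,6,'s3'); t=read_camera('top'); crop('t',t,150,165,230,255,6,'t3'); 
"
```

```text
[0.5806737  0.03111856 0.04800841] [[0.51957647 0.19837922 0.05      ]]
clock 4.9 tcp [0.5484 0.2437 0.1027] gap 0.0295 F [ 0.2 -0.4 -1.2]
tool axes x,y,z world: [[-0.002, -0.0, -1.0], [-0.179, 0.984, -0.0], [0.984, 0.179, -0.002]]
tool y heading 100.31
turn about tool x (x down): 7.56
shift in turned axes [-0.52 -4.19 -3.1 ]
shift in present axes cm [-0.52 -3.74 -3.62]
```

View pics/s3.png

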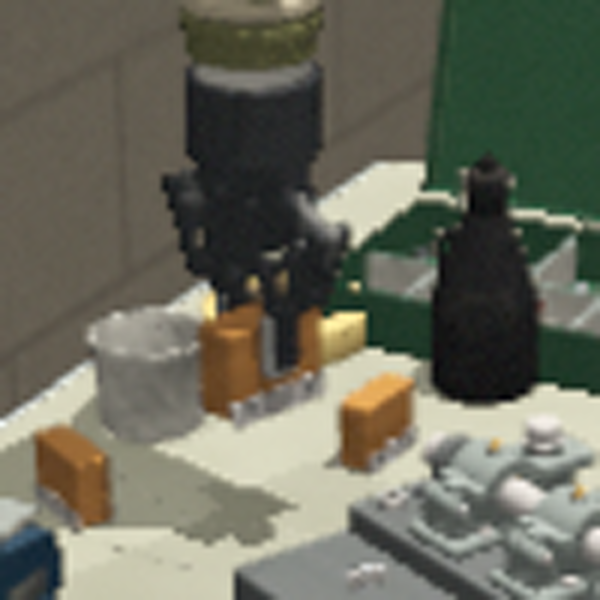

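View pics/t3.png

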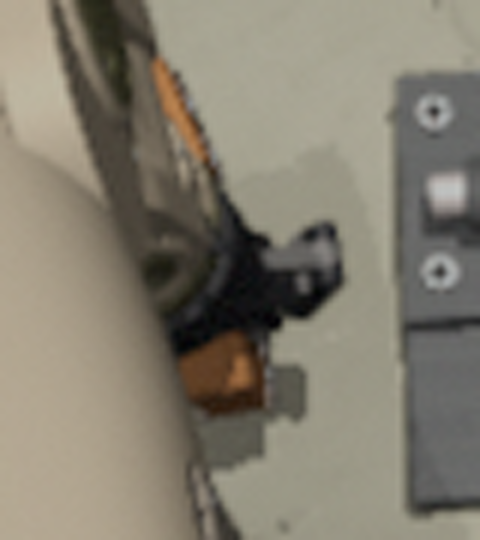

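The block is held upright and square, with the fingertips just above the blade. Moving above the left end of the strip.

```bash
python3 -c "
from fit import *
c=np.load('carrier.npy')
s=get_state()
p=c2w(np.array([[-.053,.132,s['tcp_pos'][2]]]),c)[0]
go(p,90+np.degrees(c[2]))
"
```

```text
clock 5.0 tcp [0.5483 0.2437 0.1024] gap 0.0293 F [ 0.3 -0.5 -1.2]
tool axes x,y,z world: [[-0.002, -0.001, -1.0], [-0.179, 0.984, -0.0], [0.984, 0.179, -0.002]]
tool y heading 100.31
turn about tool x (x down): 7.56
shift in turned axes [ 0.01 -8.19 -3.08]
shift in present axes cm [ 0.01 -7.71 -4.14]
```

Request:
step_arm:
  targets:
    - [[7.56, 0, 0], [0, 0, 0], 2.4]
    - [[0, 0, 0], [0, -2.1, -0.8], 2.4]
    - [[0, 0, 0], [0, -2.1, -0.8], 2.4]
    - [[0, 0, 0], [0, -2, -0.74], 2.4]
    - [[0, 0, 0], [0, -1.99, -0.74], 2.4]
    - [[0, 0, 0], [0, 0, 0], 2.4]
    - [[0, 0, 0], [1.5, 0, 0], 2.4]
    - [[0, 0, 0], [1.5, 0, 0], 2.4]
    - [[0, 0, 0], [0, 0, 0], 2.4]
    - [[0, 0, 0], [0, 0, 0], 2.4]

```text
clock: 6.0
tcp_pos: [0.5221, 0.1611, 0.0734]
orientation: [0.706, -0.017, 0.707, 0.017]
wrist_force: [0.6, 0.3, -1.3]
finger_gap: 0.0293
```

```bash
python3 -c "
from fit import *
c=np.load('carrier.npy')
p=c2w(np.array([[-.053,.132,.05]]),c)[0]
go(p,90+np.degrees(c[2]))
s=read_camera('side'); crop('s',s,210,150,330,260,6,'s4'); t=read_camera('top'); crop('t',t,180,165,330,260,5,'t4'); 
"
```

```text
clock 6.0 tcp [0.5221 0.1611 0.0734] gap 0.0293 F [ 0.6  0.3 -1.3]
tool axes x,y,z world: [[-0.001, -0.0, -1.0], [-0.049, 0.999, 0.0], [0.999, 0.049, -0.001]]
tool y heading 92.78
turn about tool x (x down): 0.03
shift in turned axes [ 2.34 -0.06 -0.07]
shift in present axes cm [ 2.34 -0.06 -0.07]
```

View pics/s4.png

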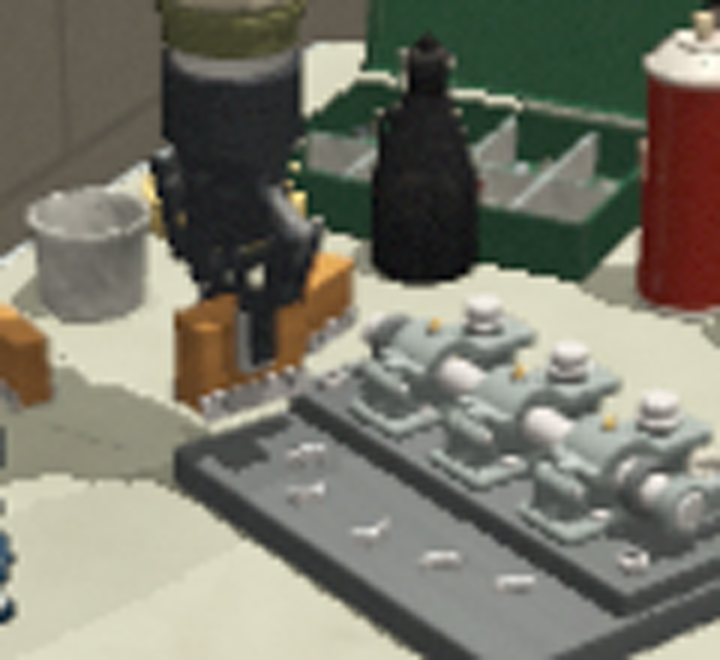

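View pics/t4.png

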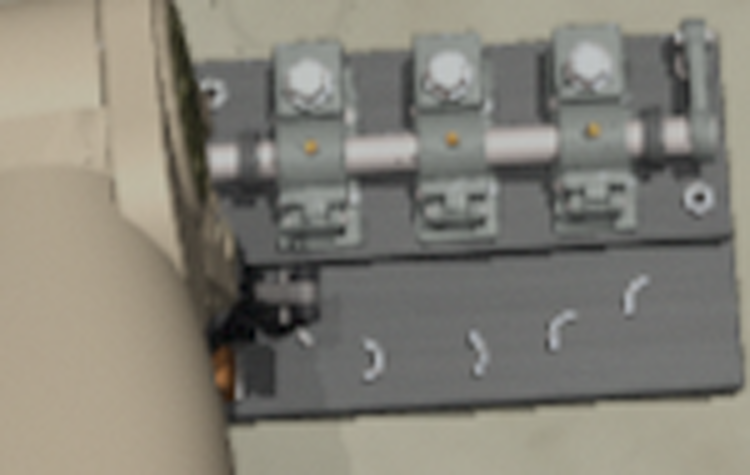

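Request:
step_arm:
  targets:
    - [[0, 0, 0], [0.5, -0.03, -0.07], 2.4]
    - [[0, 0, 0], [0.5, 0, 0], 2.4]
    - [[0, 0, 0], [0.4, 0, 0], 2.4]
    - [[0, 0, 0], [0.4, 0, 0], 2.4]
    - [[0, 0, 0], [0.2, 0, 0], 2.4]
    - [[0, 0, 0], [0.2, 0, 0], 2.4]
    - [[0, 0, 0], [0.1, 0, 0], 2.4]
    - [[0, 0, 0], [0, 0, 0], 2.4]
    - [[0, 0, 0], [0, 0, 0], 2.4]
    - [[0, 0, 0], [0, 0, 0], 2.4]

```text
clock: 7.1
tcp_pos: [0.5219, 0.1604, 0.051]
orientation: [0.707, -0.017, 0.707, 0.017]
wrist_force: [0.3, 0.6, -1.8]
finger_gap: 0.0293
```

```bash
python3 -c "
from fit import *
c=np.load('carrier.npy')
p=c2w(np.array([[-.053,.132,.0495]]),c)[0]
go(p,90+np.degrees(c[2]))
s=read_camera('side'); crop('s',s,215,170,295,240,9,'s5')
go(p,90+np.degrees(c[2]))
"
```

```text
clock 7.1 tcp [0.5219 0.1604 0.051 ] gap 0.0293 F [ 0.3  0.6 -1.8]
tool axes x,y,z world: [[0.0, 0.0, -1.0], [-0.048, 0.999, 0.0], [0.999, 0.048, 0.0]]
tool y heading 92.76
turn about tool x (x down): 0.01
shift in turned axes [ 0.15  0.   -0.05]
shift in present axes cm [ 0.15  0.   -0.05]
clock 7.15 tcp [0.5219 0.1604 0.051 ] gap 0.029 F [-0.1 -1.  -1. ]
tool axes x,y,z world: [[0.0, 0.0, -1.0], [-0.048, 0.999, 0.0], [0.999, 0.048, 0.0]]
tool y heading 92.75
turn about tool x (x down): 0.0
shift in turned axes [ 0.15  0.01 -0.05]
shift in present axes cm [ 0.15  0.01 -0.05]
```

View pics/s5.png

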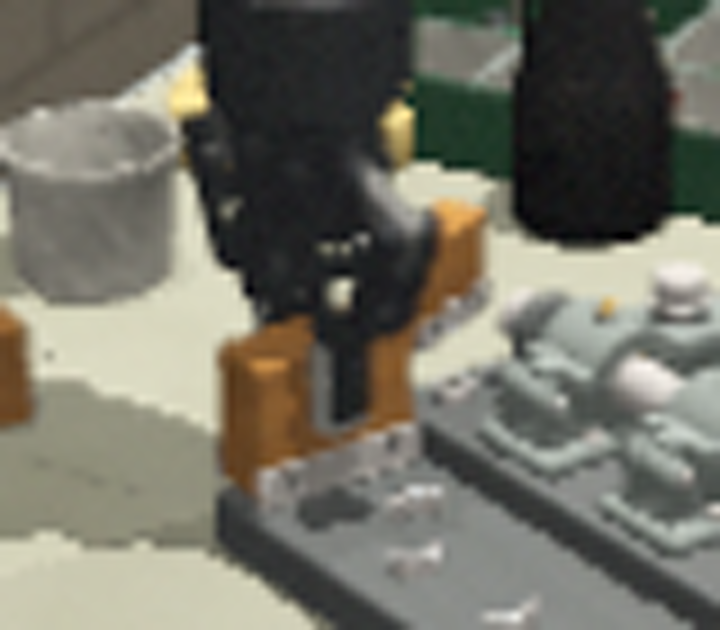

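The block foot is on the strip, with its right end close to the ledge step. Starting the sweep toward -y.

Request:
step_arm:
  targets:
    - [[0, 0, 0], [0.1, 0, 0], 2.4]
    - [[0, 0, 0], [0, -0.6, 0], 2.4]
    - [[0, 0, 0], [0, -1, 0], 2.4]
    - [[0, 0, 0], [0, -1, 0], 2.4]
    - [[0, 0, 0], [0, -1, 0], 2.4]
    - [[0, 0, 0], [0, -1, 0], 2.4]
    - [[0, 0, 0], [0, -1, 0], 2.4]
    - [[0, 0, 0], [0, -1, 0], 2.4]
    - [[0, 0, 0], [0, -1, 0], 2.4]
    - [[0, 0, 0], [0, -1, 0], 2.4]

```text
clock: 8.15
tcp_pos: [0.5259, 0.0736, 0.0498]
orientation: [0.707, -0.017, 0.707, 0.017]
wrist_force: [-0.1, -0.9, -0.4]
finger_gap: 0.0293
```

```bash
python3 -c "
from fit import *
c=np.load('carrier.npy')
p=c2w(np.array([[-.053,-.150,.0495]]),c)[0]
go(p,90+np.degrees(c[2]))
s=read_camera('side'); crop('s',s,215,170,345,270,6,'s6')
"
```

```text
clock 8.15 tcp [0.5259 0.0736 0.0498] gap 0.0293 F [-0.1 -0.9 -0.4]
tool axes x,y,z world: [[0.0, 0.0, -1.0], [-0.048, 0.999, 0.0], [0.999, 0.048, 0.0]]
tool y heading 92.75
turn about tool x (x down): 0.0
shift in turned axes [  0.03 -19.51  -0.03]
shift in present axes cm [  0.03 -19.51  -0.03]
```

View pics/s6.png

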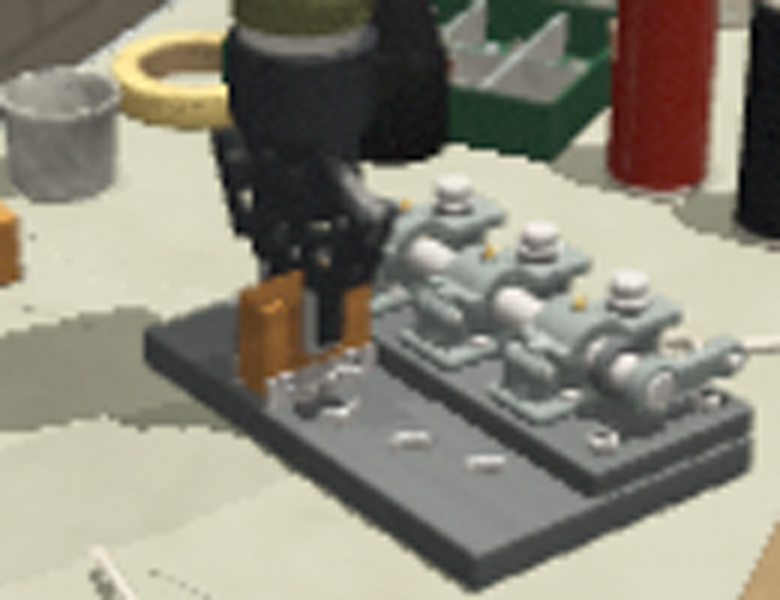

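Chips 1 to 3 are gathered at the blade and the fingers are clear above them. Continuing.

Request:
step_arm:
  targets:
    - [[0, 0, 0], [0, -1, 0], 2.4]
    - [[0, 0, 0], [0, -1, 0], 2.4]
    - [[0, 0, 0], [0, -1, 0], 2.4]
    - [[0, 0, 0], [0, -1, 0], 2.4]
    - [[0, 0, 0], [0, -1, 0], 2.4]
    - [[0, 0, 0], [0, -1, 0], 2.4]
    - [[0, 0, 0], [0, -1, 0], 2.4]
    - [[0, 0, 0], [0, -1, 0], 2.4]
    - [[0, 0, 0], [0, -1, 0], 2.4]
    - [[0, 0, 0], [0, -1, 0], 2.4]

```text
clock: 9.2
tcp_pos: [0.5307, -0.0262, 0.0498]
orientation: [0.707, -0.017, 0.707, 0.017]
wrist_force: [-0.4, 0.3, 0.2]
finger_gap: 0.0292
```

```bash
python3 -c "
from fit import *
c=np.load('carrier.npy')
p=c2w(np.array([[-.053,-.150,.0495]]),c)[0]
go(p,90+np.degrees(c[2]))
s=read_camera('side'); crop('s',s,215,170,345,270,6,'s7')
"
```

```text
clock 9.2 tcp [ 0.5307 -0.0262  0.0498] gap 0.0292 F [-0.4  0.3  0.2]
tool axes x,y,z world: [[0.0, 0.0, -1.0], [-0.048, 0.999, 0.0], [0.999, 0.048, 0.0]]
tool y heading 92.76
turn about tool x (x down): 0.0
shift in turned axes [ 0.03 -9.51 -0.03]
shift in present axes cm [ 0.03 -9.51 -0.03]
```

View pics/s7.png

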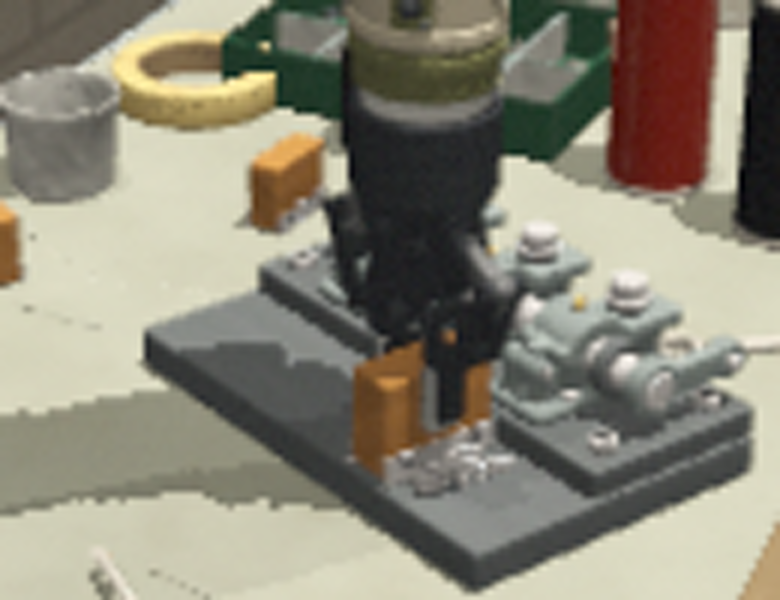

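Request:
step_arm:
  targets:
    - [[0, 0, 0], [0, -1, 0], 2.4]
    - [[0, 0, 0], [0, -1, 0], 2.4]
    - [[0, 0, 0], [0, -1, 0], 2.4]
    - [[0, 0, 0], [0, -1, 0], 2.4]
    - [[0, 0, 0], [0, -1, 0], 2.4]
    - [[0, 0, 0], [0, -1, 0], 2.4]
    - [[0, 0, 0], [0, -1, 0], 2.4]
    - [[0, 0, 0], [0, -1, 0], 2.4]
    - [[0, 0, 0], [0, -1, 0], 2.4]
    - [[0, 0, 0], [0, -1, 0], 2.4]

```text
clock: 10.25
tcp_pos: [0.5355, -0.1262, 0.0498]
orientation: [0.707, -0.017, 0.707, 0.017]
wrist_force: [1.0, 0.0, -1.7]
finger_gap: 0.0293
```

```bash
python3 -c "
from fit import *
c=np.load('carrier.npy')
p=c2w(np.array([[-.053,-.160,.0495]]),c)[0]
go(p,90+np.degrees(c[2]))
s=read_camera('side'); crop('s',s,235,190,365,290,6,'s8')
"
```

```text
clock 10.25 tcp [ 0.5355 -0.1262  0.0498] gap 0.0293 F [ 1.   0.  -1.7]
tool axes x,y,z world: [[0.0, -0.0, -1.0], [-0.048, 0.999, -0.0], [0.999, 0.048, 0.0]]
tool y heading 92.75
turn about tool x (x down): 0.0
shift in turned axes [ 0.03 -0.5  -0.03]
shift in present axes cm [ 0.03 -0.5  -0.03]
```

View pics/s8.png

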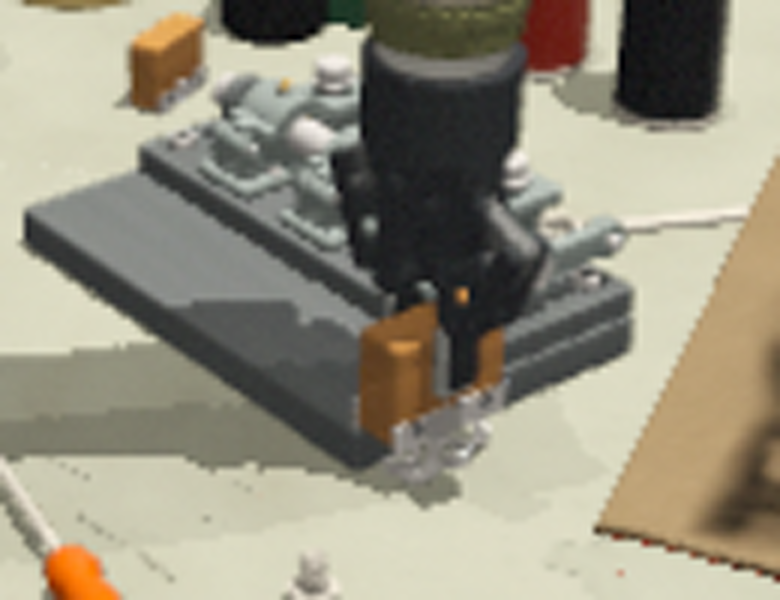

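Request:
step_arm:
  targets:
    - [[0, 0, 0], [0, -0.5, 0], 2.4]
    - [[0, 0, 0], [0, -0.5, 0], 2.4]
    - [[0, 0, 0], [0, -0.5, 0], 2.4]
    - [[0, 0, 0], [0, -0.5, 0], 2.4]
    - [[0, 0, 0], [0, -0.5, 0], 2.4]
    - [[0, 0, 0], [0, 0, 0], 2.4]
    - [[0, 0, 0], [0, 0, 0], 2.4]
    - [[0, 0, 0], [0, 0, 0], 2.4]
    - [[0, 0, 0], [0, 0, 0], 2.4]
    - [[0, 0, 0], [0, 0, 0], 2.4]

```text
clock: 11.3
tcp_pos: [0.5367, -0.1501, 0.0498]
orientation: [0.707, -0.017, 0.707, 0.017]
wrist_force: [0.4, -0.4, -0.6]
finger_gap: 0.0291
```

```bash
python3 -c "
from fit import *
c=np.load('carrier.npy')
p=c2w(np.array([[-.053,-.160,.0495]]),c)[0]
go(p,90+np.degrees(c[2]))
s=read_camera('side'); crop('s',s,275,220,365,290,8,'s9')
s=read_camera('top'); crop('s',s,270,180,370,270,6,'t9')
"
```

```text
clock 11.3 tcp [ 0.5367 -0.1501  0.0498] gap 0.0291 F [ 0.4 -0.4 -0.6]
tool axes x,y,z world: [[0.0, 0.0, -1.0], [-0.048, 0.999, 0.0], [0.999, 0.048, 0.0]]
tool y heading 92.78
turn about tool x (x down): 0.03
shift in turned axes [ 0.03  1.89 -0.03]
shift in present axes cm [ 0.03  1.89 -0.03]
```

View pics/s9.png

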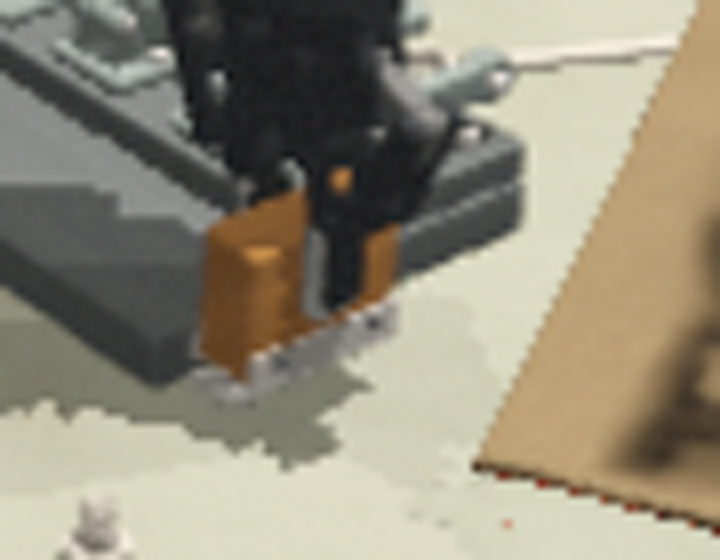

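View pics/t9.png

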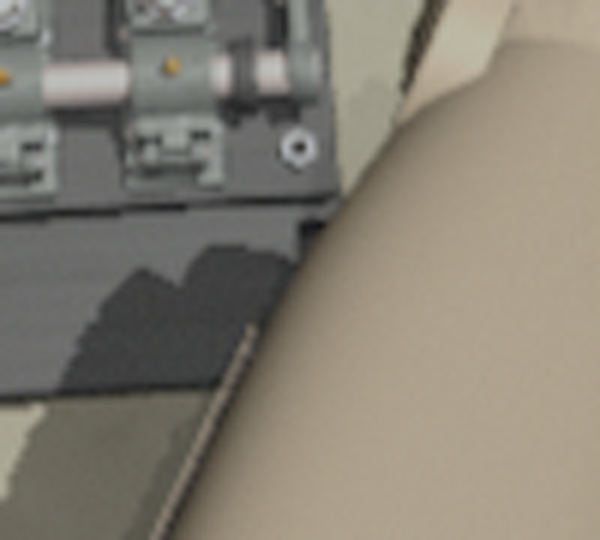

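Request:
step_arm:
  targets:
    - [[0, 0, 0], [-2, 0, 0], 2.4]
    - [[0, 0, 0], [-2, 0, 0], 2.4]
    - [[0, 0, 0], [-2, 0, 0], 2.4]
    - [[0, 0, 0], [0, 3, 0], 2.4]
    - [[0, 0, 0], [0, 4, 0], 2.4]
    - [[0, 0, 0], [0, 4, 0], 2.4]
    - [[0, 0, 0], [0, 4, 0], 2.4]
    - [[0, 0, 0], [0, 3, 0], 2.4]
    - [[0, 0, 0], [0, 0, 0], 2.4]
    - [[0, 0, 0], [0, 0, 0], 2.4]

```text
clock: 12.4
tcp_pos: [0.528, 0.0301, 0.1099]
orientation: [0.707, -0.018, 0.707, 0.018]
wrist_force: [0.9, -0.5, -0.3]
finger_gap: 0.0292
```

```bash
python3 -c "
from fit import *
c=np.load('carrier.npy')
p=c2w(np.array([[-.053,0,.0495]]),c)[0]
go(p,90+np.degrees(c[2]))
s=read_camera('side'); crop('s',s,245,200,365,290,6.5,'s10')
s=read_camera('top'); crop('s',s,200,180,370,270,4.5,'t10')
"
```

```text
clock 12.4 tcp [0.528  0.0301 0.1099] gap 0.0292 F [ 0.9 -0.5 -0.3]
tool axes x,y,z world: [[0.0, -0.0, -1.0], [-0.05, 0.999, -0.0], [0.999, 0.05, 0.0]]
tool y heading 92.87
turn about tool x (x down): 0.12
shift in turned axes [ 6.04 -0.15 -0.03]
shift in present axes cm [ 6.04 -0.15 -0.03]
```

View pics/s10.png

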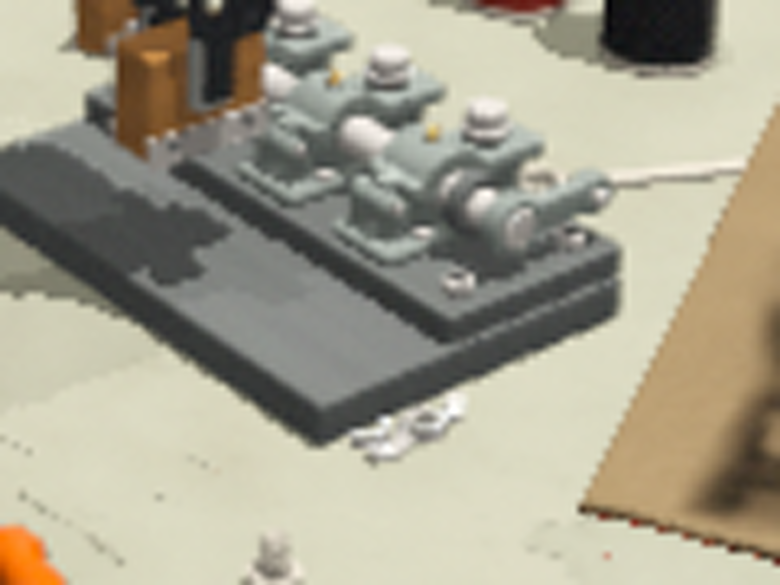

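View pics/t10.png

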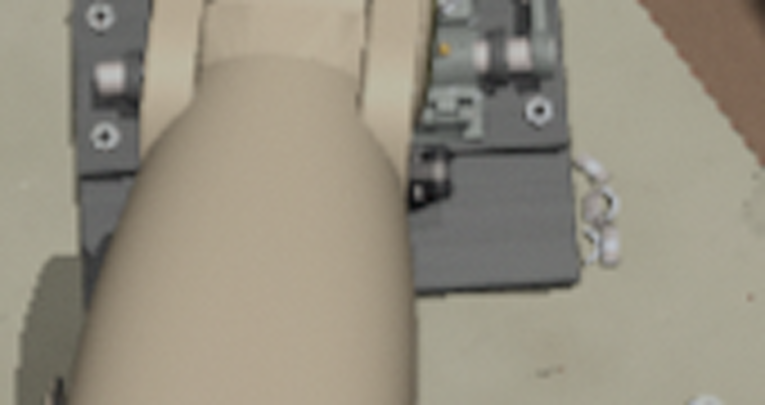

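All the chips lie on the bench beyond the plate's right end: side crop (350–465, 395–460), top crop (575–620, 155–265). I'll stand the block on the clear left part of the strip.

Request:
step_arm:
  targets:
    - [[0, 0, 0], [0, 3.5, 0], 2.4]
    - [[0, 0, 0], [0, 3.5, 0], 2.4]
    - [[0, 0, 0], [0, 3.5, 0], 2.4]
    - [[0, 0, 0], [1.5, 0, 0], 2.4]
    - [[0, 0, 0], [1.5, 0, 0], 2.4]
    - [[0, 0, 0], [1.5, 0, 0], 2.4]
    - [[0, 0, 0], [1.0, 0, 0], 2.4]
    - [[0, 0, 0], [0.45, 0, 0], 2.4]
    - [[0, 0, 0], [0.15, 0, 0], 2.4]
    - [[0, 0, 0], [0, 0, 0], 2.4]

```text
clock: 13.5
tcp_pos: [0.5233, 0.1337, 0.0494]
orientation: [0.707, -0.017, 0.707, 0.017]
wrist_force: [-1.0, -0.6, -0.8]
finger_gap: 0.0292
```

```bash
python3 -c "
from fit import *
c=np.load('carrier.npy')
p=c2w(np.array([[-.053,0.105,.0485]]),c)[0]
go(p,90+np.degrees(c[2]))
s=read_camera('side'); crop('s',s,205,170,345,270,5.5,'s11')
go(p)
"
```

```text
clock 13.5 tcp [0.5233 0.1337 0.0494] gap 0.0292 F [-1.  -0.6 -0.8]
tool axes x,y,z world: [[0.0, -0.0, -1.0], [-0.047, 0.999, -0.0], [0.999, 0.047, 0.0]]
tool y heading 92.69
turn about tool x (x down): -0.06
shift in turned axes [ 0.09 -0.02 -0.06]
shift in present axes cm [ 0.09 -0.02 -0.06]
clock 13.55 tcp [0.5235 0.1339 0.0493] gap 0.0296 F [-0.7  0.4 -1.1]
tool axes x,y,z world: [[0.001, 0.0, -1.0], [-0.047, 0.999, 0.0], [0.999, 0.047, 0.001]]
tool y heading 92.7
shift in present axes cm [ 0.08 -0.04 -0.09]
```

View pics/s11.png

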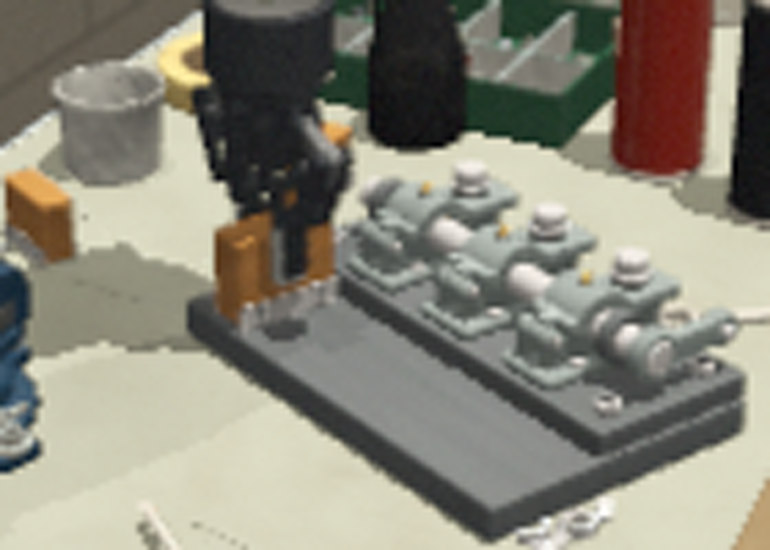

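The strip is clear of chips and the block stands on it. Lowering the last millimetre, releasing and rising.

Request:
step_arm:
  targets:
    - [[0, 0, 0], [0.05, 0, 0], 2.4]
    - [[0, 0, 0], [0.05, 0, 0], 2.4]
    - [[0, 0, 0], [0, 0, 0], 3.5]
    - [[0, 0, 0], [0, 0, 0], 5.5]
    - [[0, 0, 0], [0, 0, 0], 6.5]
    - [[0, 0, 0], [0, 0, 0], 6.5]
    - [[0, 0, 0], [-2, 0, 0], 6.5]
    - [[0, 0, 0], [-3, 0, 0], 6.5]
    - [[0, 0, 0], [-3, 0, 0], 6.5]
    - [[0, 0, 0], [-3, 0, 0], 6.5]

```text
clock: 14.55
tcp_pos: [0.5227, 0.1344, 0.1587]
orientation: [0.707, -0.017, 0.707, 0.017]
wrist_force: [0.3, 0.3, -0.3]
finger_gap: 0.0651
```

```bash
python3 -c "
from fit import *
c=np.load('carrier.npy')
s=read_camera('side'); crop('s',s,205,150,345,250,5.5,'s12')
p=c2w(np.array([[.072,0.072,.125]]),c)[0]
go(p,90+np.degrees(c[2]))
print('F',get_state()['wrist_force'])
"
```

```text
clock 14.6 tcp [0.5255 0.1347 0.164 ] gap 0.0648 F [1.  0.2 3.5]
tool axes x,y,z world: [[0.007, 0.001, -1.0], [-0.048, 0.999, 0.0], [0.999, 0.048, 0.007]]
tool y heading 92.77
turn about tool x (x down): 0.02
shift in turned axes [ 3.99 -3.42 12.19]
shift in present axes cm [ 3.99 -3.42 12.19]
F [0.96221167 0.23457428 3.47178373]
```

View pics/s12.png

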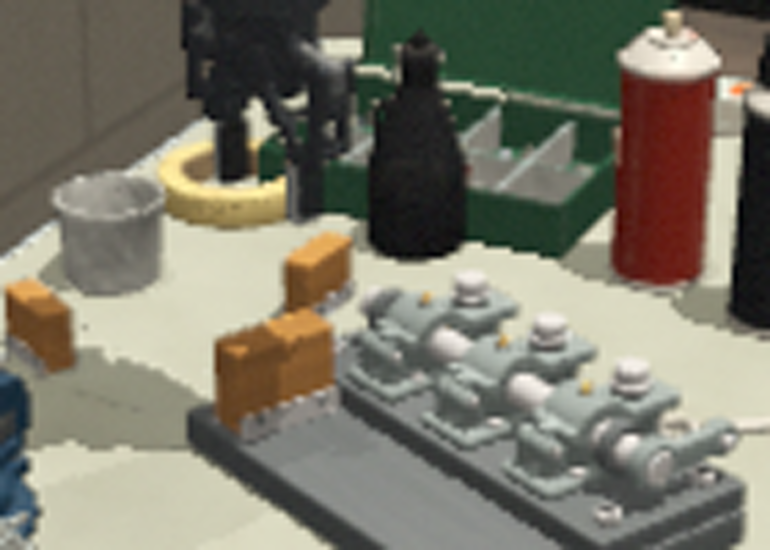

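The block stands free and upright. Closing the fingers and moving above bolt 1.

Request:
step_arm:
  targets:
    - [[0, 0, 0], [0, 0, 0], 0]
    - [[0, 0, 0], [0, -0.7, 2.4], 0]
    - [[0, 0, 0], [0, -0.7, 2.4], 0]
    - [[0, 0, 0], [0, -0.7, 2.4], 0]
    - [[0, 0, 0], [0, -0.7, 2.4], 0]
    - [[0, 0, 0], [0, -0.65, 2.5], 0]
    - [[0, 0, 0], [1, 0, 0], 0]
    - [[0, 0, 0], [1, 0, 0], 0]
    - [[0, 0, 0], [1, 0, 0], 0]
    - [[0, 0, 0], [0, 0, 0], 0]
  force: 40

```text
clock: 15.6
tcp_pos: [0.6429, 0.106, 0.125]
orientation: [0.705, -0.017, 0.709, 0.017]
wrist_force: [0.3, -0.7, -0.3]
finger_gap: -0.0
```

```bash
python3 -c "
from fit import *
c=np.load('carrier.npy')
p=c2w(np.array([[.072,0.072,.094]]),c)[0]
s=read_camera('side'); crop('s',s,225,150,325,230,7.5,'s13')
go(p,90+np.degrees(c[2])); print(proj('side',p))
t=read_camera('top'); crop('s',t,200,150,330,230,6,'t13')
"
```

```text
clock 15.65 tcp [0.6436 0.106  0.1263] gap 0.0005 F [ 0.8 -0.4 -0.1]
tool axes x,y,z world: [[-0.003, -0.0, -1.0], [-0.049, 0.999, 0.0], [0.999, 0.049, -0.003]]
tool y heading 92.79
turn about tool x (x down): 0.03
shift in turned axes [3.23 0.02 0.56]
shift in present axes cm [3.23 0.02 0.56]
[[290.25840826 200.24219047]]
```

View pics/s13.png

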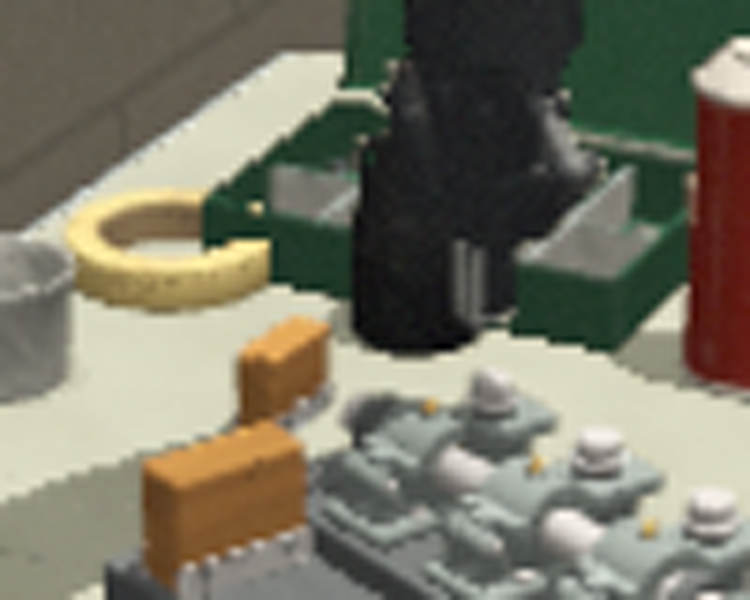

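View pics/t13.png

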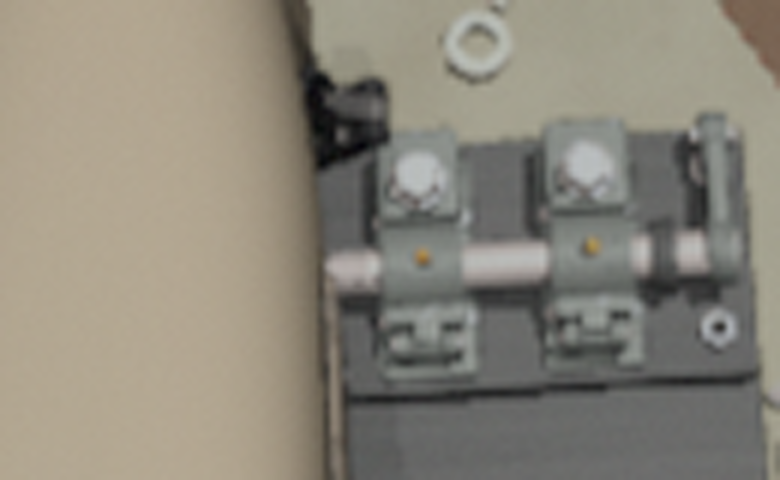

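Request:
step_arm:
  targets:
    - [[0, 0, 0], [0.8, 0.02, 0.55], 0]
    - [[0, 0, 0], [0.8, 0, 0], 0]
    - [[0, 0, 0], [0.5, 0, 0], 0]
    - [[0, 0, 0], [0.3, 0, 0], 0]
    - [[0, 0, 0], [0.2, 0, 0], 0]
    - [[0, 0, 0], [0.2, 0, 0], 0]
    - [[0, 0, 0], [0.1, 0, 0], 0]
    - [[0, 0, 0], [0, 0, 0], 0]
    - [[0, 0, 0], [0, 0, 0], 0]
    - [[0, 0, 0], [0, 0, 0], 0]

```text
clock: 16.7
tcp_pos: [0.6511, 0.1062, 0.099]
orientation: [0.707, -0.017, 0.707, 0.017]
wrist_force: [-0.1, 0.0, -0.3]
finger_gap: -0.0002
```

```bash
python3 -c "
from fit import *
c=np.load('carrier.npy')
p=c2w(np.array([[.072,0.072,.094]]),c)[0]
go(p,90+np.degrees(c[2]))
"
```

```text
clock 16.7 tcp [0.6511 0.1062 0.099 ] gap -0.0002 F [-0.1  0.  -0.3]
tool axes x,y,z world: [[0.0, 0.0, -1.0], [-0.048, 0.999, 0.0], [0.999, 0.048, 0.0]]
tool y heading 92.75
turn about tool x (x down): 0.0
shift in turned axes [ 0.5   0.04 -0.2 ]
shift in present axes cm [ 0.5   0.04 -0.2 ]
```

Request:
step_arm:
  targets:
    - [[0, 0, 0], [0.2, 0, -0.15], 0]
    - [[0, 0, 0], [0.1, 0, 0], 0]
    - [[0, 0, 0], [0.1, 0, 0], 0]
    - [[0, 0, 0], [0.1, 0, 0], 0]
    - [[0, 0, 0], [0.1, 0, 0], 0]
    - [[0, 0, 0], [0.1, 0, 0], 0]
    - [[0, 0, 0], [0.1, 0, 0], 0]
    - [[0, 0, 0], [0, 0, 0], 0]
    - [[0, 0, 0], [0, 0, 0], 0]
    - [[0, 0, 0], [0, 0, 0], 0]

```text
clock: 17.7
tcp_pos: [0.6495, 0.1062, 0.0935]
orientation: [0.708, -0.017, 0.706, 0.017]
wrist_force: [-6.4, -0.3, 14.2]
finger_gap: -0.0
```

```bash
python3 -c "
from fit import *
s=read_camera('side'); crop('s',s,225,150,325,230,7.5,'s14')
s=get_state(); print(s['tcp_pos'],s['wrist_force'])
"
```

```text
[0.64948182 0.10618629 0.09347981] [-4.59153671 -0.74890273 13.51584315]
```

View pics/s14.png

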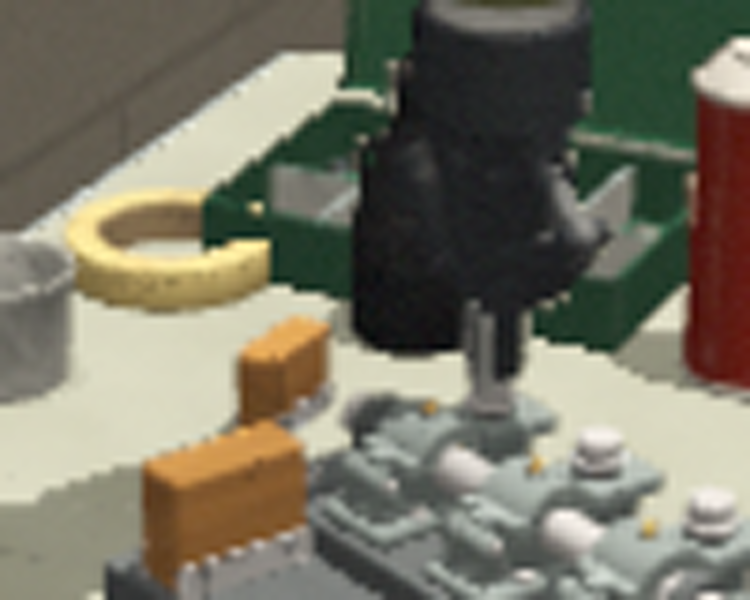

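Bolt 1 is tight: 14 N at z≈93.5 mm with no sinking. On to bolt 2.

Request:
step_arm:
  targets:
    - [[0, 0, 0], [-1.5, 0, 0], 0]
    - [[0, 0, 0], [0, -3.6, 0], 0]
    - [[0, 0, 0], [0, -3.6, 0], 0]
    - [[0, 0, 0], [0, 0, 0], 0]
    - [[0, 0, 0], [0.7, 0, 0], 0]
    - [[0, 0, 0], [0.4, 0, 0], 0]
    - [[0, 0, 0], [0.1, 0, 0], 0]
    - [[0, 0, 0], [0.1, 0, 0], 0]
    - [[0, 0, 0], [0.1, 0, 0], 0]
    - [[0, 0, 0], [0.1, 0, 0], 0]

```text
clock: 18.75
tcp_pos: [0.6527, 0.0349, 0.0934]
orientation: [0.707, -0.018, 0.706, 0.017]
wrist_force: [-8.0, -2.1, 21.1]
finger_gap: -0.0
```

```bash
python3 -c "
from fit import *
s=read_camera('side'); crop('s',s,225,150,325,230,7.5,'s15')
s=get_state(); print(s['tcp_pos'],s['wrist_force'])
"
```

```text
[0.6526565  0.03486773 0.09339366] [-6.7518002  -2.74006316 15.89437595]
```

View pics/s15.png

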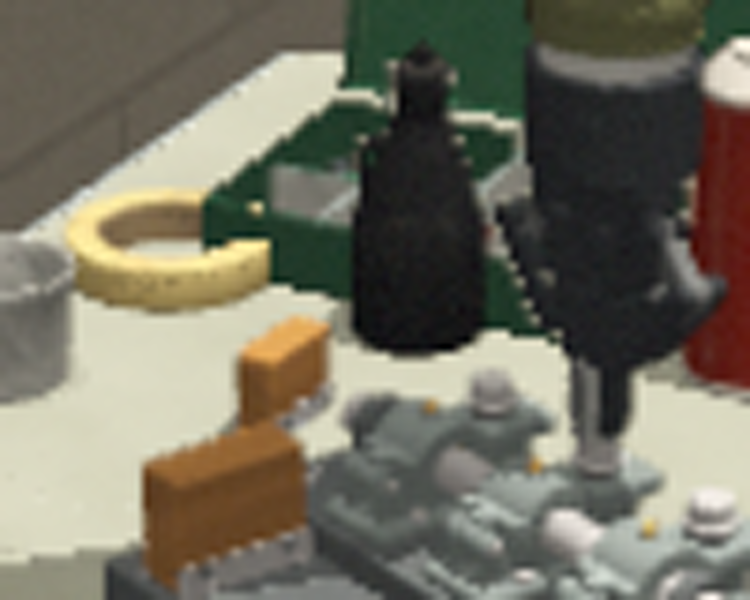

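Bolt 2 is tight too: 16–21 N at z≈93.4 mm. On to bolt 3.

Request:
step_arm:
  targets:
    - [[0, 0, 0], [-1.5, 0, 0], 0]
    - [[0, 0, 0], [0, -3.6, 0], 0]
    - [[0, 0, 0], [0, -3.6, 0], 0]
    - [[0, 0, 0], [0, 0, 0], 0]
    - [[0, 0, 0], [0.7, 0, 0], 0]
    - [[0, 0, 0], [0.4, 0, 0], 0]
    - [[0, 0, 0], [0.1, 0, 0], 0]
    - [[0, 0, 0], [0.1, 0, 0], 0]
    - [[0, 0, 0], [0.1, 0, 0], 0]
    - [[0, 0, 0], [0.1, 0, 0], 0]

```text
clock: 19.8
tcp_pos: [0.6565, -0.037, 0.091]
orientation: [0.707, -0.017, 0.707, 0.017]
wrist_force: [-0.5, 1.9, 1.9]
finger_gap: -0.0
```

```bash
python3 -c "
from fit import *
s=read_camera('side'); crop('s',s,245,160,345,240,7.5,'s16')
s=get_state(); print(s['tcp_pos'],s['wrist_force'])
"
```

```text
[ 0.6564863  -0.03713265  0.09083076] [0.19841671 1.3129779  1.3991476 ]
```

View pics/s16.png

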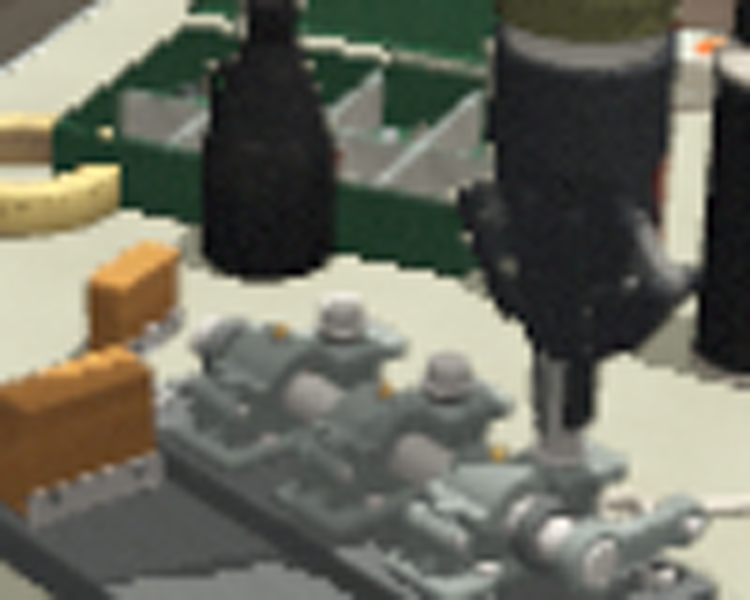

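Bolt 3 gives: z≈90.8 mm at only ~1.5 N. Pressing to its stop to confirm it and register the tap, then rising.

Request:
step_arm:
  targets:
    - [[0, 0, 0], [0.1, 0, 0], 0]
    - [[0, 0, 0], [0.1, 0, 0], 0]
    - [[0, 0, 0], [0.1, 0, 0], 0]
    - [[0, 0, 0], [0.1, 0, 0], 0]
    - [[0, 0, 0], [0, 0, 0], 0]
    - [[0, 0, 0], [0, 0, 0], 0]
    - [[0, 0, 0], [0, 0, 0], 0]
    - [[0, 0, 0], [0, 0, 0], 0]
    - [[0, 0, 0], [0, 0, 0], 0]
    - [[0, 0, 0], [0, 0, 0], 0]

```text
clock: 20.85
tcp_pos: [0.6567, -0.0375, 0.0887]
orientation: [0.708, -0.017, 0.706, 0.017]
wrist_force: [-3.0, 1.9, 10.3]
finger_gap: 0.0002
```

```bash
python3 -c "
from fit import *
s=get_state(); print(s['tcp_pos'],s['wrist_force'])
"
```

```text
[ 0.65673935 -0.03754454  0.08867025] [-2.96113947  1.94997148 10.32945153]
```

Bolt 3 sinks 5 mm and stops at z≈88.7 mm under ~10 N, so it is the loose one. Rising, opening the fingers and moving above the ear of cap 3.

Request:
step_arm:
  targets:
    - [[0, 0, 0], [-1.5, 0, 0], 0]
    - [[0, 0, 0], [-2, 0, 0], 0]
    - [[0, 0, 0], [-1, 0, 0], 2]
    - [[0, 0, 0], [0, 0, 0.75], 5.2]
    - [[0, 0, 0], [0, 0, 0.75], 5.2]
    - [[0, 0, 0], [0, 0, 0], 5.2]
    - [[0, 0, 0], [0, 0, 0], 5.2]
    - [[0, 0, 0], [0, 0, 0], 5.2]
    - [[0, 0, 0], [0, 0, 0], 5.2]
    - [[0, 0, 0], [0, 0, 0], 5.2]
  force: 60

```text
clock: 21.85
tcp_pos: [0.6711, -0.0369, 0.1316]
orientation: [0.707, -0.017, 0.707, 0.017]
wrist_force: [-0.2, 0.7, 0.4]
finger_gap: 0.052
```

```bash
python3 -c "
from fit import *
c=np.load('carrier.npy')
p=c2w(np.array([[.087,-.072,.053]]),c)[0]; print(p)
go(p,90+np.degrees(c[2]))
s=read_camera('side'); crop('s',s,265,150,365,230,7.5,'s17')
t=read_camera('top'); crop('s',t,260,140,360,220,7,'t17')
e=c2w(np.array([[.087,-.072,.0715],[.072,-.072,.094]]),c); print(proj('side',e)-[265,150],proj('top',e)-[260,140], (proj('side',get_state()['tcp_pos'])-[265,150])*7.5)
"
```

```text
[ 0.67102874 -0.03662336  0.053     ]
clock 21.85 tcp [ 0.6711 -0.0369  0.1316] gap 0.052 F [-0.2  0.7  0.4]
tool axes x,y,z world: [[-0.0, 0.0, -1.0], [-0.048, 0.999, 0.0], [0.999, 0.048, -0.0]]
tool y heading 92.76
turn about tool x (x down): 0.01
shift in turned axes [ 7.86  0.03 -0.01]
shift in present axes cm [ 7.86  0.03 -0.01]
[[57.54212269 71.33457298]
 [54.39166909 66.29861656]] [[37.39306595 34.27628801]
 [37.96978739 37.60308231]] [[440.81771329 406.04750622]]
```

View pics/s17.png

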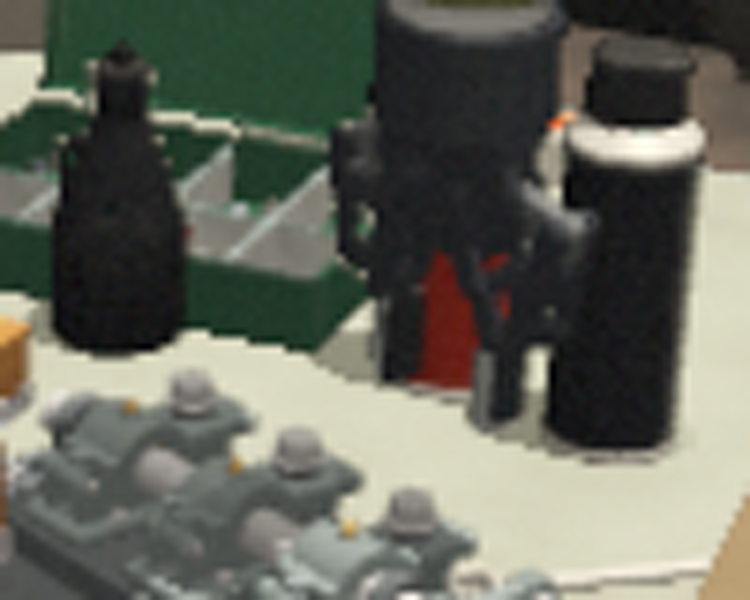

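View pics/t17.png

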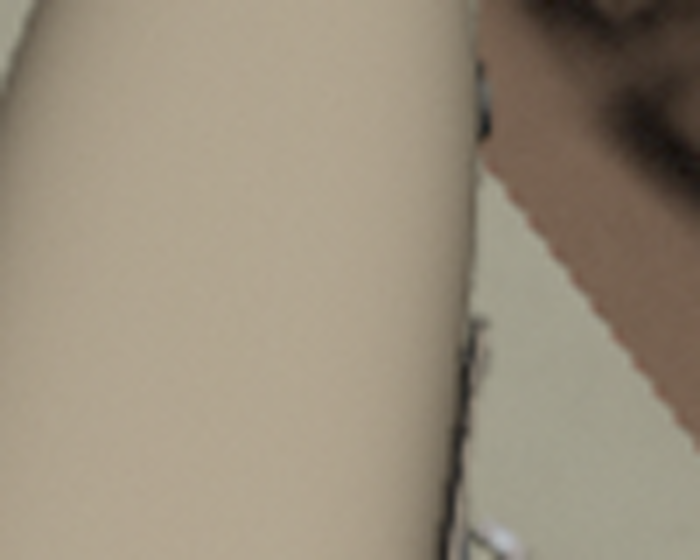

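Request:
step_arm:
  targets:
    - [[0, 0, 0], [1.5, 0, 0], 5.2]
    - [[0, 0, 0], [1.5, 0, 0], 5.2]
    - [[0, 0, 0], [1, 0, 0], 5.2]
    - [[0, 0, 0], [0.5, 0, 0], 5.2]
    - [[0, 0, 0], [0.5, 0, 0], 5.2]
    - [[0, 0, 0], [0.3, 0, 0], 5.2]
    - [[0, 0, 0], [0.3, 0, 0], 5.2]
    - [[0, 0, 0], [0.3, 0, 0], 5.2]
    - [[0, 0, 0], [0.3, 0, 0], 5.2]
    - [[0, 0, 0], [0, 0, 0], 5.2]

```text
clock: 22.95
tcp_pos: [0.6711, -0.0369, 0.0694]
orientation: [0.707, -0.017, 0.707, 0.017]
wrist_force: [-0.1, -0.4, 0.0]
finger_gap: 0.0523
```

```bash
python3 -c "
from fit import *
c=np.load('carrier.npy')
p=c2w(np.array([[.087,-.072,.053]]),c)[0]
go(p,90+np.degrees(c[2]))
s=read_camera('side'); crop('s',s,275,160,355,230,9,'s18')
"
```

```text
clock 22.95 tcp [ 0.6711 -0.0369  0.0694] gap 0.0523 F [-0.1 -0.4  0. ]
tool axes x,y,z world: [[-0.001, 0.0, -1.0], [-0.048, 0.999, 0.0], [0.999, 0.048, -0.001]]
tool y heading 92.76
turn about tool x (x down): 0.01
shift in turned axes [ 1.64  0.03 -0.01]
shift in present axes cm [ 1.64  0.03 -0.01]
```

View pics/s18.png

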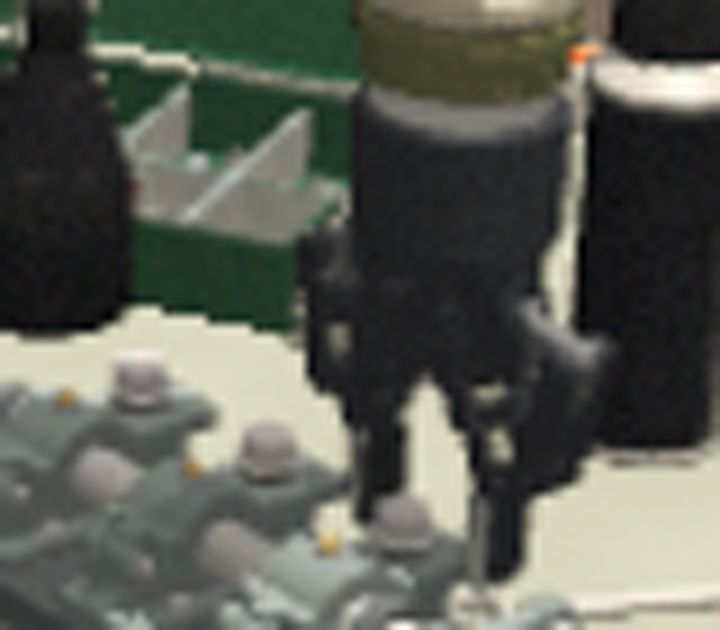

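The fingers straddle the ear with no contact. Lowering the rest and gripping.

Request:
step_arm:
  targets:
    - [[0, 0, 0], [0.4, 0, 0], 5.2]
    - [[0, 0, 0], [0.4, 0, 0], 5.2]
    - [[0, 0, 0], [0.4, 0, 0], 5.2]
    - [[0, 0, 0], [0.4, 0, 0], 5.2]
    - [[0, 0, 0], [0, 0, 0], 5.2]
    - [[0, 0, 0], [0, 0, 0], 3]
    - [[0, 0, 0], [0, 0, 0], 3]
    - [[0, 0, 0], [0, 0, 0], 3]
    - [[0, 0, 0], [0, 0, 0], 3]
    - [[0, 0, 0], [0, 0, 0], 3]

```text
clock: 24.0
tcp_pos: [0.6712, -0.0344, 0.0543]
orientation: [0.707, -0.016, 0.707, 0.019]
wrist_force: [-1.4, 7.0, 2.2]
finger_gap: 0.0349
```

```bash
python3 -c "
from fit import *
c=np.load('carrier.npy')
p=c2w(np.array([[.087,-.072,.053]]),c)[0]
go(p,90+np.degrees(c[2]))
for th in np.arange(0,1.01,.1):
    print(round(th,2),np.round([83*np.cos(th)-5.5*np.sin(th)-83,83*np.sin(th)+5.5*np.cos(th)-5.5],1))
"
```

```text
clock 24.0 tcp [ 0.6712 -0.0344  0.0543] gap 0.0349 F [-1.4  7.   2.2]
tool axes x,y,z world: [[0.0, 0.004, -1.0], [-0.05, 0.999, 0.004], [0.999, 0.05, 0.0]]
tool y heading 92.89
turn about tool x (x down): 0.14
shift in turned axes [ 0.12 -0.22 -0.02]
shift in present axes cm [ 0.12 -0.22 -0.02]
0.0 [0. 0.]
0.1 [-1.   8.3]
0.2 [-2.7 16.4]
0.3 [-5.3 24.3]
0.4 [-8.7 31.9]
0.5 [-12.8  39.1]
0.6 [-17.6  45.9]
0.7 [-23.1  52.2]
0.8 [-29.1  57.9]
0.9 [-35.7  62.9]
1.0 [-42.8  67.3]
```

Gripped: gap 34.9 mm on the 36 mm ear. Lifting along the arc, while relieving the 2.5 mm side offset.

Request:
step_arm:
  targets:
    - [[0, 0, 0], [-0.41, 0.1, -0.04], 3]
    - [[0, 0, 0], [-0.41, 0.1, -0.06], 3]
    - [[0, 0, 0], [-0.41, 0.05, -0.08], 3]
    - [[0, 0, 0], [-0.41, 0, -0.09], 3]
    - [[0, 0, 0], [-0.4, 0, -0.12], 3]
    - [[0, 0, 0], [-0.4, 0, -0.14], 3]
    - [[0, 0, 0], [-0.38, 0, -0.16], 3]
    - [[0, 0, 0], [-0.38, 0, -0.18], 3]
    - [[0, 0, 0], [-0.36, 0, -0.2], 3]
    - [[0, 0, 0], [-0.36, 0, -0.21], 3]

```text
clock: 25.0
tcp_pos: [0.657, -0.0351, 0.0925]
orientation: [0.706, -0.017, 0.708, 0.017]
wrist_force: [-5.0, 0.1, -13.0]
finger_gap: 0.0349
```

```bash
python3 -c "
from fit import *
c=np.load('carrier.npy')
go([.6712-.0128,-.0344,.0543+.039],90+np.degrees(c[2]))
s=read_camera('side'); crop('s',s,265,140,355,220,8,'s19')
"
```

```text
clock 25.0 tcp [ 0.657  -0.0351  0.0925] gap 0.0349 F [ -5.    0.1 -13. ]
tool axes x,y,z world: [[-0.003, 0.0, -1.0], [-0.048, 0.999, 0.0], [0.999, 0.048, -0.003]]
tool y heading 92.75
turn about tool x (x down): -0.0
shift in turned axes [-0.09  0.06  0.14]
shift in present axes cm [-0.09  0.06  0.14]
```

View pics/s19.png

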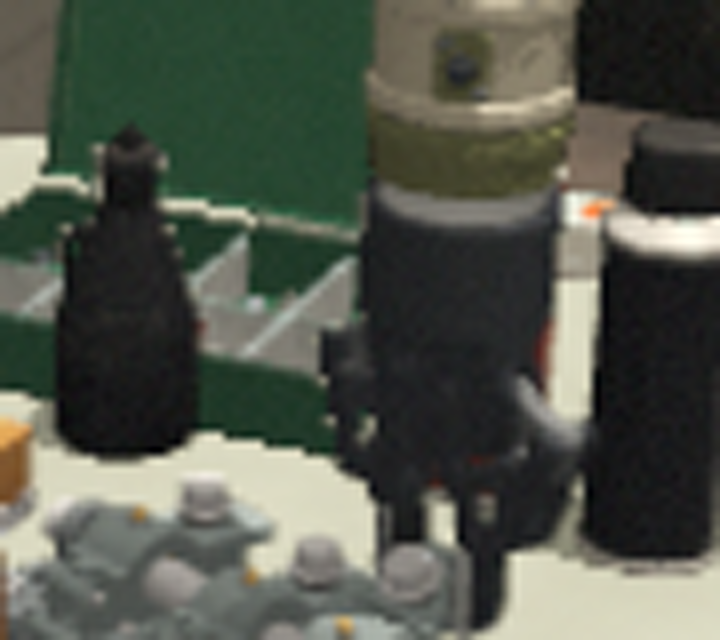

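Request:
step_arm:
  targets:
    - [[0, 0, 0], [-0.34, 0, -0.23], 3]
    - [[0, 0, 0], [-0.34, 0, -0.25], 3]
    - [[0, 0, 0], [-0.32, 0, -0.27], 3]
    - [[0, 0, 0], [-0.31, 0, -0.28], 3]
    - [[0, 0, 0], [-0.29, 0, -0.3], 3]
    - [[0, 0, 0], [-0.28, 0, -0.3], 3]
    - [[0, 0, 0], [-0.26, 0, -0.32], 3]
    - [[0, 0, 0], [-0.24, 0, -0.34], 3]
    - [[0, 0, 0], [-0.23, 0, -0.35], 3]
    - [[0, 0, 0], [0, 0, 0], 3]

```text
clock: 26.05
tcp_pos: [0.6316, -0.0364, 0.1192]
orientation: [0.707, -0.017, 0.707, 0.017]
wrist_force: [-4.9, 1.2, -18.7]
finger_gap: 0.0348
```

```bash
python3 -c "
from fit import *
c=np.load('carrier.npy')
s=read_camera('side'); crop('s',s,265,140,355,220,8,'s20')
s=get_state(); print(s['clock'],s['tcp_pos'],s['wrist_force'],s['finger_gap'])
d=s['tcp_pos'][:2]-c[:2]; x=np.cos(c[2])*d[0]+np.sin(c[2])*d[1]; z=s['tcp_pos'][2]+.0187
print('grasp pt carrier x,z',x,z,'angle',np.arctan2(z-.066,x-.004)-np.arctan2(5.5,83),'r',np.hypot(z-.066,x-.004))
"
```

```text
26.1 [ 0.63170095 -0.03641483  0.11914666] [ -3.35412412   0.43464697 -18.10963688] 0.0347400566883144
grasp pt carrier x,z 0.04772753448139781 0.1378466598435819 angle 0.957892125888415 r 0.0841073112309578
```

View pics/s20.png

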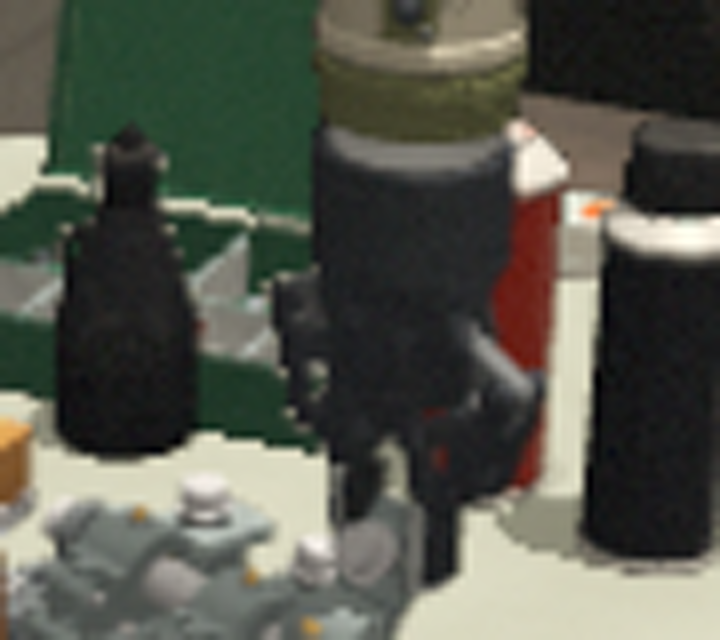

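Cap 3 is up about 55° (0.96 rad) in the grip; the grasp point lies 84 mm from the hinge, against 83 expected. I'll do a full scene check before handing in.

Request:
step_arm:
  targets:
    - [[0, 0, 0], [0, 0, 0], 3]
    - [[0, 0, 0], [0, 0, 0], 3]
    - [[0, 0, 0], [0, 0, 0], 3]
    - [[0, 0, 0], [0, 0, 0], 3]
    - [[0, 0, 0], [0, 0, 0], 3]
    - [[0, 0, 0], [0, 0, 0], 3]
    - [[0, 0, 0], [0, 0, 0], 3]
    - [[0, 0, 0], [0, 0, 0], 3]
    - [[0, 0, 0], [0, 0, 0], 3]
    - [[0, 0, 0], [0, 0, 0], 3]

```text
clock: 27.1
tcp_pos: [0.6318, -0.0364, 0.119]
orientation: [0.707, -0.017, 0.707, 0.017]
wrist_force: [-5.4, -0.0, -17.3]
finger_gap: 0.0344
```

```bash
python3 -c "
from fit import *
s=read_camera('side'); crop('s',s,200,150,360,270,4.9,'s21')
t=read_camera('top'); crop('s',t,100,150,440,280,2.3,'t21')
s=get_state(); print(s['clock'],s['tcp_pos'],s['wrist_force'],s['finger_gap'])
"
```

```text
27.2 [ 0.63184306 -0.03640693  0.11904128] [ -5.86739631  -0.08912572 -17.59063088] 0.034603310915505656
```

View pics/s21.png

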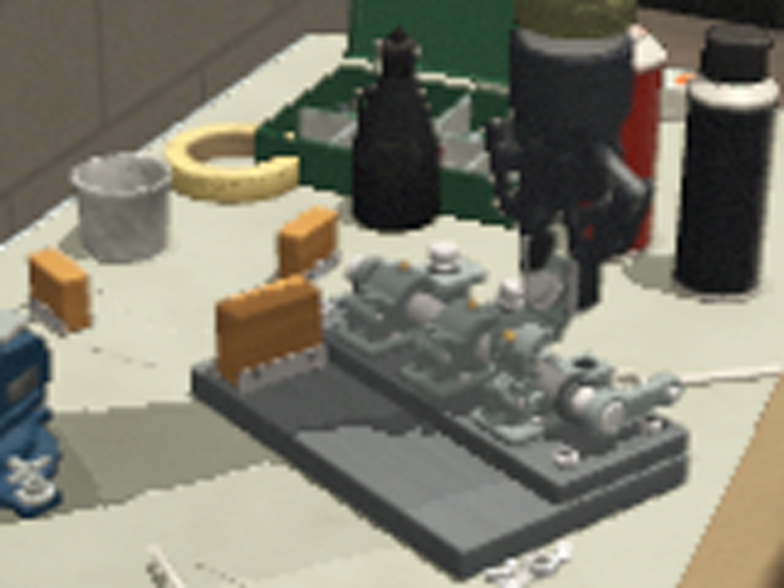

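View pics/t21.png

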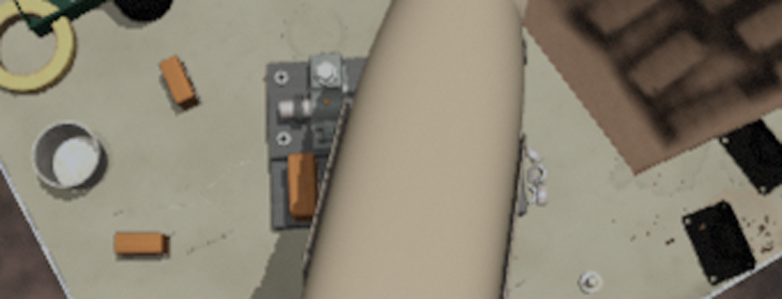

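```bash
python3 -c "
from fit import *
c=np.load('carrier.npy')
for p in ([587,163],[594,207],[612,203],[591,245],[610,248]):
    w=onz('top',p[0]/4.5+200,p[1]/4.5+180,.006); d=w[:2]-c[:2]; a=c[2]
    print(np.round([np.cos(a)*d[0]+np.sin(a)*d[1],-np.sin(a)*d[0]+np.cos(a)*d[1]],3))
im=cv2.imread('pics/t10.png'); cv2.imwrite('pics/chips.png',cv2.resize(im[130:300,540:660],None,fx=4,fy=3.5,interpolation=cv2.INTER_CUBIC))
"
```

```text
[-0.016 -0.156]
[-0.042 -0.158]
[-0.04  -0.169]
[-0.065 -0.155]
[-0.067 -0.166]
```

View pics/chips.png

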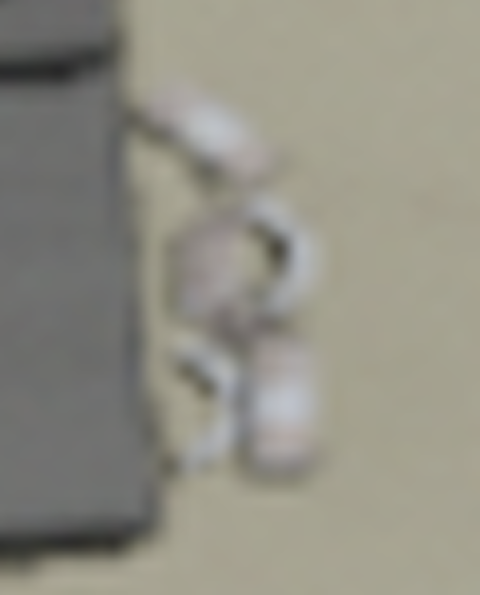

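All five chips are counted on the bench, at carrier y = -155 to -169 mm. Handing in.

```bash
python3 -c "
from workcell import *
print(hand_in()); s=get_state(); print(s['clock'],s['tcp_pos'],s['wrist_force'],s['finger_gap'])
"
```

```text
the job is handed in; nothing more can be done
None
the job is handed in; nothing more can be done
```

I wiped all five chips off the right end of the plate with the scraper block (the largest of the three orange blocks), then tapped the bolts left, middle, right. Bolt 3 on the right was the loose one, so I lifted cap 3 and handed the job in at about 27 s while still holding it. The hand-in gave no verdict.

- **Bolts:** 1 and 2 did not yield (about 14 N and 16–21 N at z ≈ 93.5 mm). Bolt 3 sank 5 mm at about 1.5 N and stopped at z ≈ 88.7 mm.
- **Cap 3:** calculated from the arm's position to be raised about 0.96 rad (55°), held with a steady finger gap of about 34.6 mm.
- **Chips:** five counted on the bench past the plate's right end, at carrier y ≈ -155 to -169 mm. I counted them before setting the block down; in the last pictures the arm partly hides them.
- **Scraper block:** standing upright and let go at the left end of the strip.
- **Bystanders:** the cup and both lamp brackets show no visible movement in the last pictures.

Two readings disagreed with what I expected:
- **Plate and block size:** both looked a few millimetres smaller in the side camera than the sizes given. The taps and grips still landed well.
- **Force holding the cap:** the wrist reads about 17 N downward, more than I expected for a 0.2 kg cap. I put this down to friction as the ear pivots in the grip, but did not check it.

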